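# Weigh out a batch of furniture feet on the crank-covered bench scale

## Robot

A 7-joint arm with a two-finger parallel gripper is mounted at the origin on the work surface. World frame = base frame: x ahead of the robot, y to its left, z up, the work surface at z = 0. Lengths are in m, angles in rad, forces in N, time in s.
With the tool pointing down it reaches from about 0.4 to 0.85 m from the base axis. Payload 10.4 kg.
Tool frame: the origin (TCP) lies at the very end of the fingers, on their centre line; the grasp point (between the pads) lies manip.grasp_offset behind it (manip.grasp_offset is the distance from the TCP to the grasp point, in m); z points along the fingers, x is the direction in which the jaws open and shut, and the axes are right-handed (so a half turn about z gives the same grasp; the last joint's range is limited). The gripper opens to 85 mm and grips with 20 to 120 N. Pads are 22 mm wide; open, the fingers measure 114 mm over their backs; the gripper's body (76 mm by 85 mm) begins 54 mm behind the grasp point. The pads swing forward as they close: fully open they stand 13 mm farther back than shut.
Start: joints at [1.274, 0.332, -0.065, 1.46, 0.022, 1.35, -0.088], TCP at [0.169, -0.602, 0.194] pointing down, gripper open.
Joint ranges: [-2.6, 2.6], [-0.5, 2.12], [-1.47, 1.34], [0.16, 2.42], [-1.27, 4.41], [0.06, 2.06], [-2.6, 2.6]. Speed limits (rad/s): [2.22, 2.22, 2.79, 2.79, 3.14, 3.14, 3.14].

## Interface

Orientations are given as a unit quaternion [x, y, z, w].
In Python, from workcell import manip gives the robot as it stands.
- The arm moves only by the shell command python3 -m crank 'ROWS' [FORCE]. ROWS is JSON, a list that holds one entry, the list of rows, each a list of 7 numbers: the shift along the world's x, y, z in units of 60 mm (1.0 is 60 mm), then the turn, a rotation vector about the world's x, y, z in units of 5 degrees (1.0 is 5 degrees), then the finger opening in mm, from 0 to 85.4. A call has 1 to 8 rows; each row shifts and turns the commanded pose from where the row before left it; what a row does not reach is not made up. A row lasts 1/8 s, in which the tool goes at most 62.5 mm and 10.7 degrees, less where a joint would pass 70% of its speed; a pose out of reach is approached as far as the arm can. A call is refused whole if a number of a shift passes 1 or a number of a turn 1, either way. A call with a gripper value outside its range is refused whole. The fingers move at their own pace and stop on an object; FORCE is the grip in N (left out, the last holds). Time passes only in rows, so rows that do not move let the fingers close. It gives the time, the measured TCP pose, the force and the opening at its end, in the units of the state.
- manip.get_obs(): the state, without advancing time (a new reading comes with each control period).
- manip.camera(name): name is "scene" or "top" or "wrist"; returns (picture, depth): 400x640x3 uint8, blue, green, red; 400x640 float32, m along the optical axis (not along the pixel's ray), 0 where there is no reading.
- manip.get_calibration(name): a dict with "fx", "fy", "cx", "cy" (pixels), "rvec" (rotation vector, rad) and "tvec" (3), from world to camera coordinates, as OpenCV has them; the wrist camera has in their place "T_tool_cam" (4x4, takes a point from camera to tool coordinates, whose origin is the TCP and whose axes are the tool frame's). Camera axes: x right, y down, z forward; pixel columns grow to the right and rows downward; lengths in m; the calibration is good to about 2 mm. A picture is of the moment at which its call begins: read the wrist's pose just before it. get_calibration takes no time and is no camera call.
- manip.hand_in(): hands the job in, once; it reports no verdict.
The state is a dict: "clock": time; "joint_pos": joint angles; "joint_velocities": joint speeds; "tau": joint torques, N m; "position": TCP position; "ee_rot": TCP orientation; "ft_force": force on the tool from outside, world axes, zero at the start; "torque": the same for the moment, N m; "grip_width": opening from 0.0 (shut) to 1.0 (fully open).
Only numpy, scipy, OpenCV 4.12 (cv2) and the standard library are available. Lean on these libraries where they do the work, as an engineer would, in place of code of your own. Each camera call takes 0.05 s, during which the arm holds its last target.

## Task

Swing the scale's folded crank handle fully out, crank the sliding cover fully open, and load wooden feet, large and small as needed, onto the pan until, let go and at rest, its pointer stands within the black band (a batch worth five small feet). Then crank the cover fully shut over the batch and fold the handle flat again. Leave the feet that are not needed on the bench, and do not disturb the glue bottle, the mallet or the cup.

Things in the scene. Friction and masses are not known exactly. Their poses are not given: they have to be found in the camera images.
- scale: fixed bench scale: plywood box 210x210 mm, walls 12 mm thick with tops 112 mm high, open at the top under its sliding cover, sprung pan inside. Two steel rails (tops 118 mm above the table) run along its two y walls and on to 290 mm on its -x side. Origin on the table under the pan's centre; axes along its walls.
- gear (a point): centre of the top of the grey gear housing (110x115 mm, 75 mm high) that carries the crank on the scale's -y side, at x -40, y -190 mm from the scale's origin; the crank axis rises from it.
- mark (a point): centre of the black band, 7 mm high, on the white plate outside the scale's +x wall, 30 mm above the table. The pan's flat black pointer moves down in front of the plate, from 70 mm above the table when empty; pointer within the band = full batch.
- hatch: flat wooden sliding cover 206x212x6 mm with two battens (upper faces 16 mm above its underside), underside 118 mm above the table, above the pan when shut. It slides along the scale's -x by 190 mm (15.1 mm per radian of crank) and is moved by the crank alone: the gear is self-locking. Origin at the centre of its underside; above the scale's origin when shut.
- crank (a joint): crank on a vertical axis: rad, 0 = cover fully shut, grows anticlockwise seen from above to 12.57 (two full turns, a hard stop) = cover fully open. At 0 the arm points along the scale's +x. Friction about 0.25 N m (some 4 N at the handle); stays where it is left.
- handle (a joint): hinge of the folding crank handle: rad, 0 = folded flat along the crank arm, pointing from the arm's end back over the crank axis, 1.57 = swung out upright (stop). Stiff hinge (0.08 N m): stays where it is left.
- crank_axis (a point): point on the crank's vertical axis at the height of the handle's pivot, 115 mm above the table; the arm's hub (28 mm in diameter) below it ends 16 mm lower.
- handle_pivot (a point): pivot of the folding handle at the end of the crank arm, 70 mm from the crank axis; the pivot axis is level and square to the arm. The arm below is 18 mm wide and its top lies 18 mm below the pivot; two lugs beside the pivot are 27 mm wide overall.
- handle_grip (a point): point on the handle's axis 75 mm from the pivot, where to grip. The handle is a dark wooden revolving sleeve 20 mm in diameter, from 18 to 90 mm from the pivot (free end); it spins freely about its own axis.
- pan (a joint): how far the aluminium scale pan has sunk against its spring: m, 0 empty, stop at 0.048. About 0.008 per small foot and 0.016 per large foot. The mark is at 0.040; the black band, which spans 0.0365 to 0.0435, is the right batch (worth five small feet).
- pan_floor (a point): centre of the pan's upper face (60 mm above the table when empty; sinks with the pan), axes as the scale's. The pan is 168x168 mm with a rim 15 mm high and 3 mm thick (162x162 mm clear inside), so four feet stand in it two by two. A large foot on an empty pan stands above the rails; at the full batch the cover passes 10 mm over it.
- board: fixed plywood board 210x280x10 mm on the table on which the feet stand in store. Origin at the centre of its underside.
- large0: large turned beech furniture foot: square plinth 58x58x24 mm, a cone above it, then a plain round dowel 32 mm in diameter from 56 mm up to the flat top at 88 mm; 0.12 kg within 5%. Stands upright on the board. Origin at the centre of its underside, z up along its axis, x and y square to the plinth's sides. May be absent (None).
- large1: large turned beech furniture foot: square plinth 58x58x24 mm, a cone above it, then a plain round dowel 32 mm in diameter from 56 mm up to the flat top at 88 mm; 0.12 kg within 5%. Stands upright on the board. Origin at the centre of its underside, z up along its axis, x and y square to the plinth's sides. May be absent (None).
- large2: large turned beech furniture foot: square plinth 58x58x24 mm, a cone above it, then a plain round dowel 32 mm in diameter from 56 mm up to the flat top at 88 mm; 0.12 kg within 5%. Stands upright on the board. Origin at the centre of its underside, z up along its axis, x and y square to the plinth's sides. May be absent (None).
- small0: small turned beech furniture foot: square plinth 44x44x18 mm, a cone above it, then a plain round dowel 28 mm in diameter from 38 mm up to the flat top at 70 mm; 0.06 kg within 5%. Stands upright on the board. Origin at the centre of its underside, z up along its axis, x and y square to the plinth's sides. May be absent (None).
- small1: small turned beech furniture foot: square plinth 44x44x18 mm, a cone above it, then a plain round dowel 28 mm in diameter from 38 mm up to the flat top at 70 mm; 0.06 kg within 5%. Stands upright on the board. Origin at the centre of its underside, z up along its axis, x and y square to the plinth's sides. May be absent (None).
- small2: small turned beech furniture foot: square plinth 44x44x18 mm, a cone above it, then a plain round dowel 28 mm in diameter from 38 mm up to the flat top at 70 mm; 0.06 kg within 5%. Stands upright on the board. Origin at the centre of its underside, z up along its axis, x and y square to the plinth's sides. May be absent (None).
- glue: bystander: white plastic bottle, 64 mm in diameter, 170 mm high, origin at its underside.
- mallet: bystander: wooden mallet lying, head 75x130x55 mm, shaft 130 mm beyond it towards its -x; origin on its underside, 120 mm from the head's centre.
- pot: bystander: white ceramic cup, 80 mm in diameter, 100 mm high, origin at its underside.
Things that resemble listed ones, but are neither listed nor needed, are in the scene too. What is shaped like the large0 but pink or red is not meant.

How it is judged:
On the way, in this order (a step that is already met when the one before it is completed fails the run):
1. the crank handle is swung out upright (value of joint handle above 1.35 rad), for 0.2 s.
2. the cover is cranked fully open with the handle out (value of joint crank above 12.1 rad and value of joint handle above 1.2 rad), for 0.2 s.
3. the pointer rests within the black band with the hand off everything, the cover open (value of joint pan between 0.0365 and 0.0435 m and value of joint crank above 11.5 rad and contact force between the fingers and anything else below 0.5 N and velocity of joint pan below 0.01 m/s), for 0.5 s.
4. the cover is cranked fully shut with the handle out (value of joint crank below 0.45 rad and value of joint handle above 1.2 rad), for 0.2 s.
At the end, for the whole second after the job is handed in: Pan sunk 36.5 to 43.5 mm under the feet, at rest; crank within 0.45 rad of shut (cover within 7 mm); handle within 0.15 rad of folded flat; no foot fallen off the bench (value of joint pan between 0.0365 and 0.0435 m and value of joint crank below 0.45 rad and value of joint handle below 0.15 rad and height (world z) of each of large0, large1, large2, small0, small1, small2 above -0.02 m and linear speed of each of large0, large1, large2, small0, small1, small2 below 0.03 m/s); the robot touches nothing.
It fails at once if the glue bottle is disturbed (moved over 50 mm or tipped) (distance of glue from where it was at the start of the episode above 0.05 m or angle between glue's own z axis and vertical above 0.5 rad).
It fails at once if the mallet is disturbed (moved over 50 mm or tipped) (distance of mallet from where it was at the start of the episode above 0.05 m or angle between mallet's own z axis and vertical above 0.5 rad).
It fails at once if the cup is disturbed (moved over 50 mm or tipped) (distance of pot from where it was at the start of the episode above 0.05 m or angle between pot's own z axis and vertical above 0.5 rad).
Of large0, large1, large2, small0, small1, small2 only 4 to 6 are there at a start; the rules pass over those that are not, and their reading is None.
At some moment in a run one of large0, large1, large2, small0, small1, small2 may be knocked a few centimetres aside while the robot is not near it.
Once in a run the grip may slacken for a moment while it holds something.
It also fails if it takes over 210 s, if anything falls off the work surface, if the arm or the gripper's body presses on something with over 40 N, if the wrist force passes 120 N, or if a joint passes its speed limit or range.

## Working session

There is one attempt and no reset: what is moved stays moved. The work goes in short steps, Python scripts to look and compute and a shell command to move; the robot and the scene stay as the last step left them, time stands still between calls to the robot, and variables do not carry over. Pictures are saved under pics/ and viewed, and the job is handed in when it is done.

```bash
ls -la; mkdir -p pics
cat > h.py <<'E'
import numpy as np,cv2
from workcell import manip
from scipy.spatial.transform import Rotation as R
def T(name,obs=None):
    c=manip.get_calibration(name)
    K=(c['fx'],c['fy'],c['cx'],c['cy'])
    if name=='wrist':
        o=obs; M=np.eye(4);M[:3,:3]=R.from_quat(o['ee_rot']).as_matrix();M[:3,3]=o['position']
        return K,M@np.array(c['T_tool_cam'])
    M=np.eye(4);M[:3,:3]=cv2.Rodrigues(np.array(c['rvec'],float))[0];M[:3,3]=np.ravel(c['tvec'])
    return K,np.linalg.inv(M)
def grab(name):
    o=manip.get_obs(); im,d=manip.camera(name); K,M=T(name,o)
    v,u=np.mgrid[:400,:640]
    P=np.stack([(u-K[2])/K[0]*d,(v-K[3])/K[1]*d,d],-1)@M[:3,:3].T+M[:3,3]
    P[d==0]=np.nan
    return im,d,P,K,M
def proj(p,K,M):
    q=np.linalg.inv(M)@np.r_[p,1]; return K[0]*q[0]/q[2]+K[2],K[1]*q[1]/q[2]+K[3]
E
python3 - <<'E'
from h import *
print(manip.get_obs(), manip.grasp_offset)
for n in('scene','top','wrist'):
    im,d,P,K,M=grab(n); cv2.imwrite(f'pics/{n}0.png',im); np.savez(f'{n}0.npz',P=P,im=im); print(n,K,M)
E
```

```text
total 12
drwxr-xr-x  3 agent agent 4096 Dec  7 09:07 .
drwxr-xr-x 23 root  root  4096 Dec  7 09:07 ..
drwxr-xr-x  2 agent agent 4096 Dec  7 09:07 pics
{'clock': 0.0, 'joint_pos': array([ 1.27440296,  0.33283968, -0.06471679,  1.46092675,  0.02157131,
        1.34988068, -0.08851335]), 'joint_velocities': array([-1.11253150e-04, -7.01912806e-04,  1.03675693e-04, -4.80090020e-04,
        3.99777450e-05, -8.87190823e-04,  1.35604808e-03]), 'tau': array([-4.53700004e-04, -6.25431991e+01,  4.91280737e-02, -3.91612780e+01,
        1.63630379e-02,  9.66523105e-03, -1.58382414e-05]), 'position': array([ 0.16889236, -0.60131733,  0.19284305]), 'ee_rot': array([ 7.96994703e-01, -6.03985911e-01, -5.50857436e-04, -3.99083083e-04]), 'ft_force': array([0.91222184, 0.02810389, 1.01609691]), 'torque': array([ 0.00869083, -0.02951786, -0.00055434]), 'grip_width': 1.0011000148801668} 0.0187
scene (431.0559719585337, 431.0559719585337, 318.00108785535326, 196.75210394501784) [[-0.13851931  0.61625715 -0.77526739  1.41800402]
 [ 0.99026092  0.07512801 -0.11721387  0.15323522]
 [-0.01398959 -0.78395339 -0.62066205  0.84503746]
 [ 0.          0.          0.          1.        ]]
top (408.60144281532797, 408.60144281532797, 321.28462360607074, 197.6851492744162) [[-0.00923482 -0.99532328  0.09615764  0.35911855]
 [-0.99980761  0.00752651 -0.01811326  0.01802958]
 [ 0.01730482 -0.09630642 -0.99520129  1.47422022]
 [ 0.          0.          0.          1.        ]]
wrist (332.8371752856951, 332.8371752856951, 319.0181713520062, 197.29906137810806) [[ 2.71155693e-01 -9.09916816e-01 -3.13888480e-01  2.50117257e-01]
 [-9.62535400e-01 -2.56481800e-01 -8.79925580e-02 -5.78548311e-01]
 [-4.40774224e-04  3.25988457e-01 -9.45373647e-01  3.73841423e-01]
 [ 0.00000000e+00  0.00000000e+00  0.00000000e+00  1.00000000e+00]]
```

View pics/scene0.png

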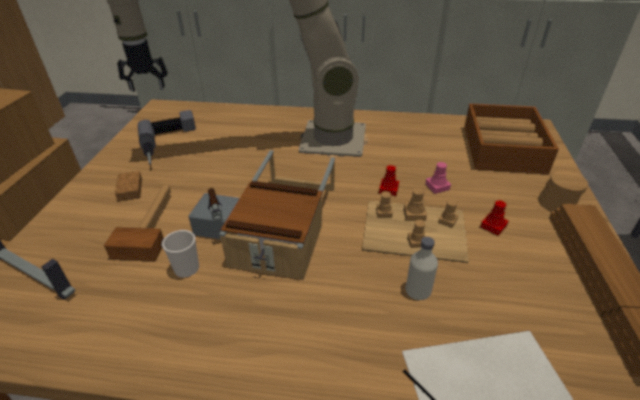

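View pics/top0.png

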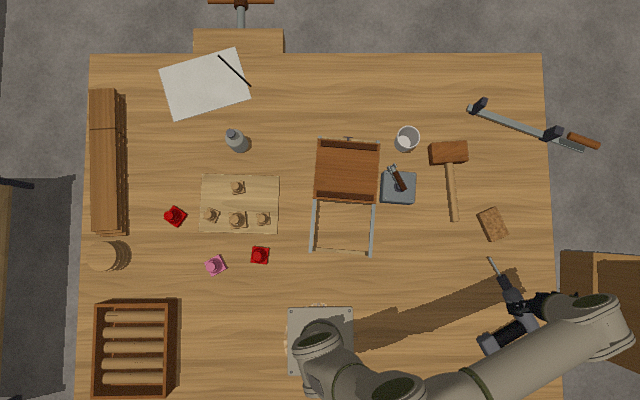

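Run:
```python
from h import *
z=np.load('top0.npz');P=z['P'];im=z['im']
a=cv2.resize(im[125:265,150:430],None,fx=2.85,fy=2.85,interpolation=cv2.INTER_CUBIC); cv2.imwrite('pics/topcrop.png',a)
s=np.load('scene0.npz'); cv2.imwrite('pics/scenecrop.png',cv2.resize(s['im'][145:305,160:500],None,fx=2.3,fy=2.3,interpolation=cv2.INTER_CUBIC))
# tops of feet
for (u,v) in [(237,187),(211,215),(237,220),(263,218),(260,255),(215,265)]:
    w=P[v-12:v+12,u-12:u+12].reshape(-1,3); zt=np.nanmax(w[:,2]); t=w[w[:,2]>zt-.006]
    print((u,v),zt.round(4),t.mean(0).round(4),len(t),(t.max(0)-t.min(0)).round(3))
for (u,v) in [(348,148),(348,172),(348,198),(320,172),(376,172),(398,190),(315,250),(370,250),(205,180),(275,228)]: print((u,v),P[v,u].round(4))
```

```text
(237, 187) 0.0852 [0.5381 0.2896 0.0821] 28 [0.024 0.024 0.006]
(211, 215) 0.0858 [0.4434 0.3796 0.083 ] 15 [0.024 0.023 0.006]
(237, 220) 0.1044 [0.4226 0.2861 0.1003] 26 [0.024 0.027 0.006]
(263, 218) 0.0869 [0.4262 0.1966 0.0825] 15 [0.024 0.02  0.006]
(260, 255) 0.0952 [0.3014 0.2101 0.0909] 21 [0.03  0.024 0.006]
(215, 265) 0.0934 [0.2661 0.3657 0.0895] 35 [0.03  0.028 0.006]
(348, 148) [ 0.6573 -0.0982  0.1217]
(348, 172) [ 0.5756 -0.0969  0.1215]
(348, 198) [ 0.4871 -0.0947  0.1319]
(320, 172) [ 0.5759 -0.0031  0.1233]
(376, 172) [ 0.5741 -0.1901  0.1274]
(398, 190) [ 0.5187 -0.2725  0.0775]
(315, 250) [0.3141 0.0155 0.0169]
(370, 250) [ 0.3155 -0.1657  0.1196]
(205, 180) [0.5683 0.4104 0.0058]
(275, 228) [0.3933 0.1579 0.0064]
```

View pics/topcrop.png

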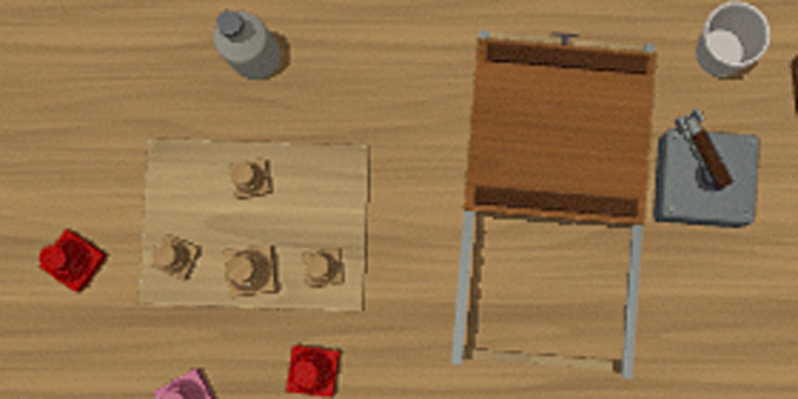

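View pics/scenecrop.png

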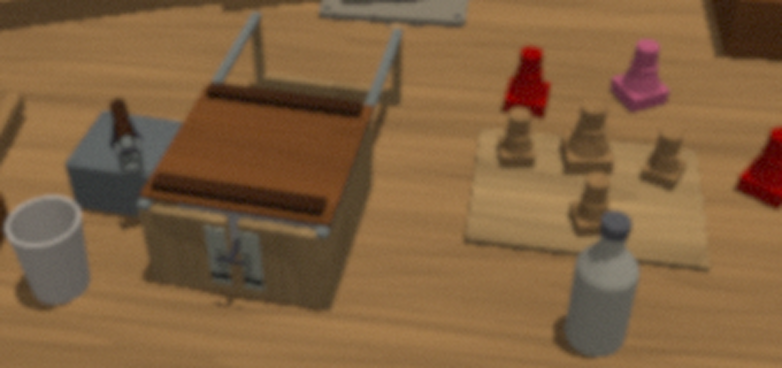

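Run:
```python
from h import *
z=np.load('top0.npz');P=z['P'];im=z['im']
reg=np.zeros((400,640),bool);reg[125:262,300:385]=1
m=reg&(P[...,2]>.112)&(P[...,2]<.142)&(P[...,0]>.455)
q=P[m][:,:2]
r=cv2.minAreaRect((q*1000).astype(np.float32));print(r, cv2.boxPoints(r).round(1))
m=reg&(P[...,2]>.100)&(P[...,2]<.135)&(P[...,0]<.46)
q=P[m]; 
for s in (q[:,1]>-.08,q[:,1]<-.08):
    k=q[s]; vx=cv2.fitLine((k[:,:2]*1000).astype(np.float32),cv2.DIST_HUBER,0,.01,.01).ravel(); print(len(k),vx,np.degrees(np.arctan2(vx[1],vx[0])),k.min(0),k.max(0))
reg[:]=0;reg[150:210,375:425]=1
m=reg&(P[...,2]>.066)&(P[...,2]<.085)&(P[...,1]<-.21)
r=cv2.minAreaRect((P[m][:,:2]*1000).astype(np.float32));print('gear',r,cv2.boxPoints(r).round(1))
m=reg&(P[...,2]>.105)&(P[...,1]<-.2)
k=P[m];print(len(k)); vx=cv2.fitLine((k[:,:2]*1000).astype(np.float32),cv2.DIST_HUBER,0,.01,.01).ravel(); print(vx,np.degrees(np.arctan2(vx[1],vx[0])),k.min(0),k.max(0)); 
t=(k[:,:2]*1000-vx[2:])@vx[:2]; print(np.sort(t)[[0,3,-4,-1]])
```

```text
((570.9220581054688, -90.63460540771484), (212.11888122558594, 249.46063232421875), 84.7098388671875) [[ 436.9 -184.7]
 [ 685.3 -207.7]
 [ 704.9    3.5]
 [ 456.5   26.5]]
167 [ 9.9582863e-01 -9.1243215e-02  3.8528003e+02  2.5755352e+01] -5.235132 [0.31073301 0.01453926 0.10930541] [0.45932823 0.03548409 0.12617391]
195 [ 9.9579757e-01 -9.1581702e-02  3.7410013e+02 -1.7152525e+02] -5.2546077 [ 0.29249511 -0.18542338  0.10733351] [ 0.45766071 -0.15919985  0.12918301]
gear ((532.4349365234375, -277.4079284667969), (115.78005981445312, 109.5306167602539), 85.1729507446289) [[ 473.  -330.5]
 [ 582.1 -339.7]
 [ 591.9 -224.3]
 [ 482.7 -215.1]]
187
[ 8.5308284e-01  5.2177554e-01  5.5955884e+02 -2.6106113e+02] 31.451427 [ 0.51233744 -0.29378584  0.10569018] [ 0.64965722 -0.20185595  0.13471729]
[-51.6714491  -49.9217311   98.47773177 107.38084595]
```

```bash
python3 -m crank '[[[0.4,0.4,0.8,0,0,1,60],[0.7,0.7,0.2,0,0,1,60],[0.7,0.7,0.2,0,0,1,60],[0.7,0.7,0.2,0,0,0,60],[0.7,0.7,0,0,0,0,60],[0.7,0.7,0,0,0,0,60],[0.7,0.7,0,0,0,0,60],[0.4,0.7,0,0,0,0,60]]]'
python3 - <<'E'
from h import *
im,d,P,K,M=grab('wrist'); cv2.imwrite('pics/w1.png',im); np.savez('w1.npz',P=P,im=im,M=M); print(manip.get_obs()['position'])
E
```

```text
clock: 1.15
position: [0.4705, -0.2815, 0.2772]
ee_rot: [0.869, -0.494, -0.0, -0.0]
ft_force: [0.1, -1.6, 0.1]
grip_width: 0.703
[ 0.47374706 -0.27465967  0.27751844]
```

View pics/w1.png

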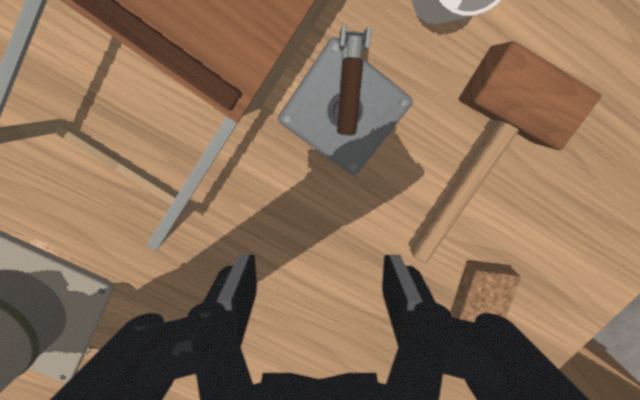

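```bash
cat > ha.py <<'E'
import sys
from h import *
def handle(f,u0,u1,v0,v1):
    z=np.load(f);P=z['P'];im=z['im'].astype(int)
    m=np.zeros((400,640),bool);m[v0:v1,u0:u1]=1
    m&=(P[...,2]>.105)&(im.max(-1)<110)&(im[...,2]>im[...,0]+15)
    k=P[m]; v=cv2.fitLine((k[:,:2]*1000).astype(np.float32),cv2.DIST_HUBER,0,.01,.01).ravel()
    t=(k[:,:2]*1000-v[2:])@v[:2]
    print(len(k),v,'deg',np.degrees(np.arctan2(v[1],v[0])),'ends',(v[2:]+t.min()*v[:2]),(v[2:]+t.max()*v[:2]),'z',np.nanpercentile(k[:,2],[5,50,95]))
if __name__=='__main__': handle(sys.argv[1],*map(int,sys.argv[2:6]))
E
python3 ha.py w1.npz 325 375 20 145
python3 - <<'E'
from h import *
z=np.load('w1.npz');P=z['P']
reg=np.zeros((400,640),bool);reg[30:180,270:420]=1
m=reg&(P[...,2]>.070)&(P[...,2]<.080)
r=cv2.minAreaRect((P[m][:,:2]*1000).astype(np.float32));print('gear',r)
for q in[(355,40),(343,40),(370,35),(350,60)]:print(q,P[q[1],q[0]])
print(np.nanmedian(P[m][:,2]))
E
```

```text
1425 [ 8.9476943e-01  4.4652843e-01  5.4747406e+02 -2.6934180e+02] deg 26.52117 ends [ 515.02813961 -285.53370686] [ 586.46763476 -249.88232576] z [0.12102658 0.12585779 0.12816282]
gear ((533.82177734375, -264.742431640625), (142.54632568359375, 109.67913818359375), 84.85814666748047)
(355, 40) [ 0.59148194 -0.24784108  0.12330052]
(343, 40) [ 0.58568156 -0.23840957  0.12465146]
(370, 35) [ 0.6019067  -0.25730953  0.12365077]
(350, 60) [ 0.57455924 -0.25290402  0.12630111]
0.07558900995026047
```

```bash
python3 -m crank '[[[0,0,0,0,0,-0.86,60],[0,0,0,0,0,0,60]]]'
python3 - <<'E'
from h import *
im,d,P,K,M=grab('wrist'); np.savez('w2.npz',P=P,im=im,M=M); o=manip.get_obs();print(o['position'],(np.array([.5304,-.2778,.101])-o['position'])/.06,o['ft_force'])
E
python3 ha.py w2.npz 280 400 20 165
```

```text
clock: 1.45
position: [0.4688, -0.2838, 0.2774]
ee_rot: [0.85, -0.527, -0.0, 0.0]
ft_force: [0.1, 0.4, -0.1]
grip_width: 0.701
[ 0.4687337  -0.28405311  0.27744753] [ 1.0277717   0.10421843 -2.94079215] [0.20315547 0.53820875 0.21279534]
1495 [ 8.7030995e-01  4.9250445e-01  5.4766052e+02 -2.6925720e+02] deg 29.505323 ends [ 516.08152271 -287.1276147 ] [ 604.05347945 -237.34468389] z [0.1206203  0.1257966  0.12804765]
```

Run:
```python
from h import *
z=np.load('w2.npz');P=z['P'];im=z['im'].astype(int)
m=np.zeros((400,640),bool);m[5:165,280:400]=1
m&=(P[...,2]>.105)&(im.max(-1)<120)&(im[...,2]>im[...,0]+22)
v,u=np.where(m);print(u.min(),u.max(),v.min(),v.max())
k=P[m]
print(cv2.minAreaRect((k[:,:2]*1000).astype(np.float32)), )
c=np.zeros((400,640,3),np.uint8)+z['im'];c[m]=(0,255,0)
cv2.imwrite('pics/w2m.png',np.hstack([cv2.resize(z['im'][0:170,270:410],None,fx=2.8,fy=2.8),cv2.resize(c[0:170,270:410],None,fx=2.8,fy=2.8)]))
for lo in (.12,.124,.126):
    q=k[k[:,2]>lo];vv=cv2.fitLine((q[:,:2]*1000).astype(np.float32),cv2.DIST_HUBER,0,.01,.01).ravel();print(lo,len(q),vv,np.degrees(np.arctan2(vv[1],vv[0])))
```

```text
280 352 5 129
((560.4841918945312, -246.47117614746094), (119.01866912841797, 49.025062561035156), 59.86544418334961)
0.12 1403 [ 8.5693949e-01  5.1541704e-01  5.4759692e+02 -2.6918240e+02] 31.025333
0.124 1130 [ 8.8439637e-01  4.6673658e-01  5.4740118e+02 -2.7036066e+02] 27.822666
0.126 668 [ 8.9311993e-01  4.4981861e-01  5.4411560e+02 -2.7251282e+02] 26.732048
```

View pics/w2m.png

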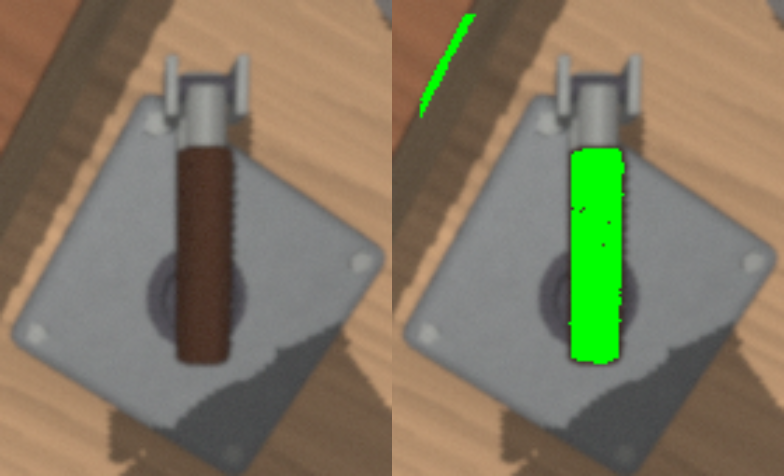

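```bash
python3 -m crank '[[[0.5,0.05,0,0,0,0,60],[0.53,0.05,-0.4,0,0,0,60],[0,0,-0.8,0,0,0,60],[0,0,-0.8,0,0,0,60],[0,0,-0.6,0,0,0,60],[0,0,-0.34,0,0,0,60],[0,0,0,0,0,0,60]]]' 40
python3 - <<'E'
from h import *
im,d,P,K,M=grab('wrist'); cv2.imwrite('pics/w3.png',im); o=manip.get_obs();print(o['position'],o['ft_force'])
E
```

```text
clock: 2.38
position: [0.5294, -0.2778, 0.0996]
ee_rot: [0.85, -0.527, -0.002, 0.0]
ft_force: [0.2, -0.1, 0.4]
grip_width: 0.701
[ 0.53042056 -0.27807775  0.1011665 ] [ 0.95562342  0.14402763 -0.26304383]
```

View pics/w3.png

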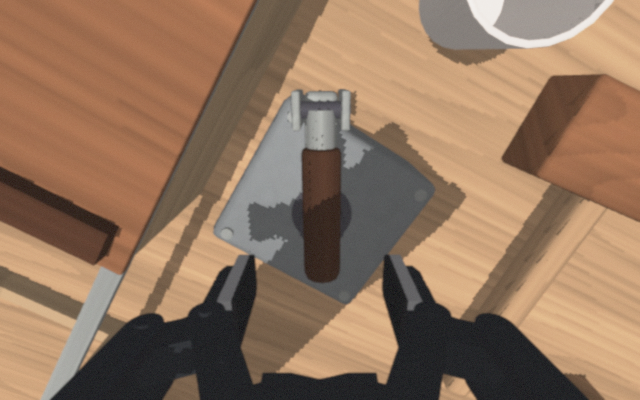

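```bash
python3 -m crank '[[[0,0,0,0,0,0,10],[0,0,0,0,0,0,10],[0,0,0,0,0,0,10],[0,0,0,0,0,0,10]]]' 40
python3 - <<'E'
from h import *
im,d,P,K,M=grab('wrist'); cv2.imwrite('pics/w4.png',im); o=manip.get_obs();print(o['position'],o['ft_force'],o['grip_width']*85.4); print(proj(o['position'],K,M))
E
```

```text
clock: 2.92
position: [0.5309, -0.2778, 0.1015]
ee_rot: [0.85, -0.527, 0.0, 0.0]
ft_force: [0.5, 0.4, -0.7]
grip_width: 0.117
[ 0.53088057 -0.27772787  0.10139469] [ 1.3846397   0.16058348 -0.31290261] 10.012371547254414
(np.float64(318.8440705481578), np.float64(232.045628930948))
```

View pics/w4.png

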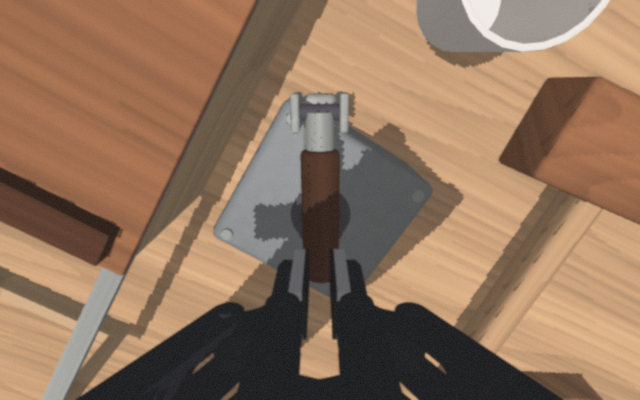

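```bash
python3 -m crank '[[[0,0,0,0,0,0,10],[0,0,0,0,0,0,10]]]' 40
python3 - <<'E'
from h import *
im,d,P,K,M=grab('wrist'); cv2.imwrite('pics/w5.png',cv2.resize(im[180:320,240:400],None,fx=4.5,fy=4.5,interpolation=cv2.INTER_CUBIC)); o=manip.get_obs();print(o['position'],o['ft_force'],o['grip_width']*85.4)
for v in (200,225,240,250,255,260,270,280,290): print(v,[(int(u),round(float(P[v,u,2]),3)) for u in range(290,352,4)])
E
```

```text
clock: 3.22
position: [0.5308, -0.2777, 0.1012]
ee_rot: [0.85, -0.527, 0.0, 0.0]
ft_force: [0.1, 0.1, -0.4]
grip_width: 0.124
[ 0.53081661 -0.27773723  0.10123401] [0.1717948  0.34711238 0.74172848] 9.936255991085998
200 [(290, 0.076), (294, 0.075), (298, 0.076), (302, 0.118), (306, 0.124), (310, 0.127), (314, 0.126), (318, 0.127), (322, 0.126), (326, 0.126), (330, 0.126), (334, 0.124), (338, 0.121), (342, 0.077), (346, 0.076), (350, 0.076)]
225 [(290, 0.076), (294, 0.077), (298, 0.096), (302, 0.1), (306, 0.123), (310, 0.125), (314, 0.126), (318, 0.127), (322, 0.128), (326, 0.126), (330, 0.125), (334, 0.124), (338, 0.12), (342, 0.099), (346, 0.076), (350, 0.076)]
240 [(290, 0.076), (294, 0.075), (298, 0.076), (302, 0.076), (306, 0.124), (310, 0.126), (314, 0.127), (318, 0.126), (322, 0.128), (326, 0.127), (330, 0.126), (334, 0.124), (338, 0.121), (342, 0.076), (346, 0.076), (350, 0.076)]
250 [(290, 0.076), (294, 0.075), (298, 0.144), (302, 0.144), (306, 0.144), (310, 0.126), (314, 0.128), (318, 0.127), (322, 0.127), (326, 0.127), (330, 0.141), (334, 0.144), (338, 0.144), (342, 0.144)
[... 471 characters left out ...]
), (350, 0.146)]
270 [(290, 0.155), (294, 0.162), (298, 0.162), (302, 0.161), (306, 0.162), (310, 0.125), (314, 0.128), (318, 0.127), (322, 0.128), (326, 0.127), (330, 0.143), (334, 0.162), (338, 0.163), (342, 0.161), (346, 0.162), (350, 0.156)]
280 [(290, 0.163), (294, 0.168), (298, 0.17), (302, 0.169), (306, 0.169), (310, 0.126), (314, 0.128), (318, 0.128), (322, 0.129), (326, 0.126), (330, 0.145), (334, 0.169), (338, 0.17), (342, 0.17), (346, 0.169), (350, 0.163)]
290 [(290, 0.177), (294, 0.175), (298, 0.176), (302, 0.176), (306, 0.175), (310, -0.001), (314, -0.0), (318, 0.073), (322, 0.075), (326, 0.076), (330, 0.147), (334, 0.175), (338, 0.176), (342, 0.176), (346, 0.176), (350, 0.175)]
```

View pics/w5.png

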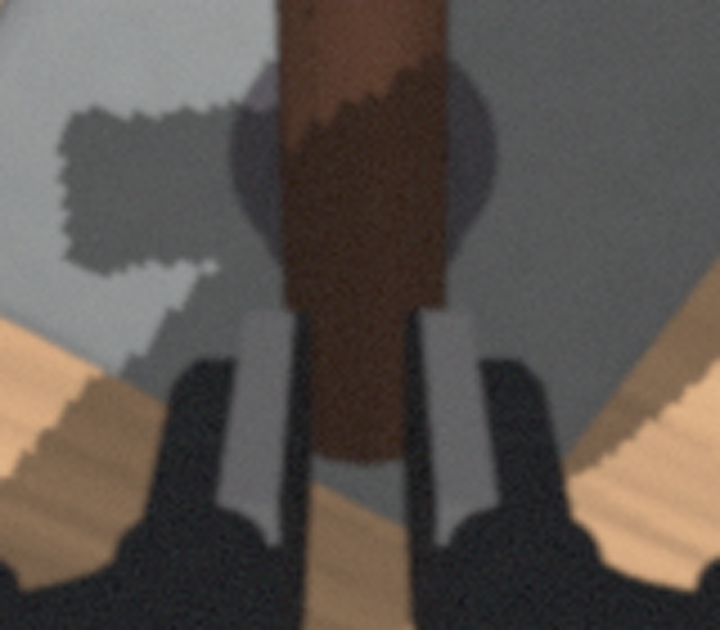

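Run:
```python
from h import *
im,d,P,K,M=grab('wrist'); o=manip.get_obs()
W=np.eye(4);W[:3,:3]=R.from_quat(o['ee_rot']).as_matrix();W[:3,3]=o['position'];Wi=np.linalg.inv(W)
for v,u in[(250,302),(250,338),(260,302),(280,302),(290,302),(225,318),(275,318),(300,302),(330,290)]:
    print((u,v),d[v,u].round(4),P[v,u].round(4),(Wi@np.r_[P[v,u],1])[:3].round(4))
print(manip.get_calibration('wrist'))
im,d,P,K,M=grab('scene');cv2.imwrite('pics/s5.png',cv2.resize(im[120:270,130:290],None,fx=4,fy=4,interpolation=cv2.INTER_CUBIC))
```

```text
(302, 250) 0.1542 [ 0.5372 -0.2658  0.1444] [-0.0079 -0.011  -0.0431]
(338, 250) 0.1557 [ 0.544  -0.2811  0.143 ] [ 0.0089 -0.0103 -0.0418]
(302, 260) 0.1452 [ 0.5375 -0.2661  0.1538] [-0.0075 -0.0112 -0.0526]
(302, 280) 0.1321 [ 0.537  -0.2671  0.168 ] [-0.0068 -0.0102 -0.0668]
(302, 290) 0.1256 [ 0.5372 -0.2673  0.1748] [-0.0065 -0.0103 -0.0736]
(318, 225) 0.1692 [ 0.5448 -0.2702  0.1269] [-0.0005 -0.0159 -0.0256]
(318, 275) 0.1787 [ 0.5186 -0.2832  0.1269] [-0.0005  0.0133 -0.0256]
(302, 300) 0.1243 [ 0.5348 -0.2686  0.1772] [-0.0064 -0.0076 -0.0759]
(290, 330) 0.1032 [ 0.5374 -0.2643  0.1981] [-0.0091 -0.0118 -0.0968]
{'fx': 332.8371752856951, 'fy': 332.8371752856951, 'cx': 319.0181713520062, 'cy': 197.29906137810806, 'T_tool_cam': array([[ 9.99998947e-01,  3.29217172e-04,  1.41349625e-03,
        -2.53707642e-04],
       [-7.72202460e-04,  9.45324344e-01,  3.26130783e-01,
        -8.44038649e-02],
       [-1.22884456e-03, -3.26131531e-01,  9.45323603e-01,
        -1.80963472e-01],
       [ 0.00000000e+00,  0.00000000e+00,  0.00000000e+00,
         1.00000000e+00]])}
```

View pics/s5.png

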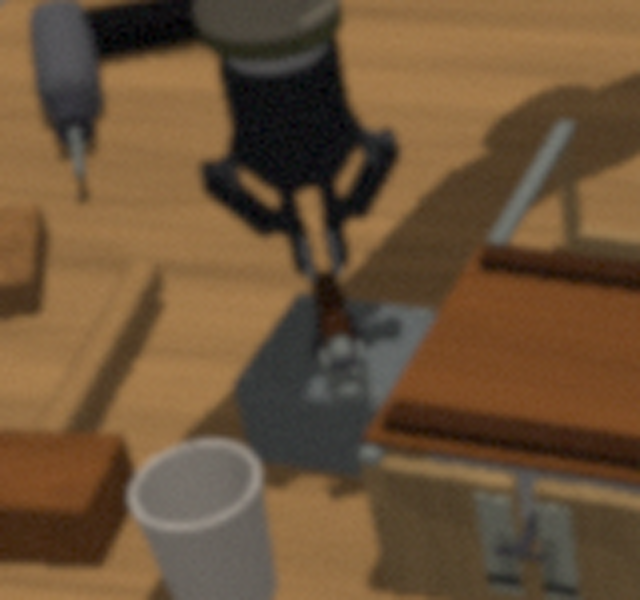

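```bash
python3 -m crank '[[[0,0,0,0,0,0,50],[0,0,0,0,0,0,50],[0,0,0,0,0,0,50],[0,0,-0.2,0,0,0,50],[0,0,-0.2,0,0,0,50],[0,0,0,0,0,0,50]]]' 40
python3 - <<'E'
from h import *
im,d,P,K,M=grab('wrist'); cv2.imwrite('pics/w6.png',im); o=manip.get_obs();print(o['position'],o['ft_force'],o['grip_width']*85.4)
W=np.eye(4);W[:3,:3]=R.from_quat(o['ee_rot']).as_matrix();W[:3,3]=o['position'];Wi=np.linalg.inv(W)
Q=P@Wi[:3,:3].T+Wi[:3,3]
m=(Q[...,2]<-.02)&(np.abs(Q[...,1]+.011)<.006)
v,u=np.where(m)
for L in (1,0):
    s=(u>320)==L; i=np.argmax(Q[v[s],u[s],2]); print(L,s.sum(),u[s][i],v[s][i],Q[v[s][i],u[s][i]],P[v[s][i],u[s][i]], np.percentile(Q[v[s],u[s],2],[90,99,100]))
E
```

```text
clock: 4.12
position: [0.5298, -0.2773, 0.0755]
ee_rot: [0.85, -0.527, -0.001, 0.0]
ft_force: [-0.4, -0.6, -0.2]
grip_width: 0.588
[ 0.53034237 -0.27750677  0.07639396] [-0.56149441  0.34711979  0.28539606] 49.708266518508154
1 13226 346 237 [ 0.01387488 -0.00676156 -0.02036111] [ 0.5425916  -0.28694382  0.09673368] [-0.06406934 -0.04634596 -0.02036111]
0 16341 146 227 [-0.09112399 -0.01237306 -0.02015795] [ 0.50094681 -0.19039333  0.09664653] [-0.04993898 -0.03172438 -0.02015795]
```

View pics/w6.png

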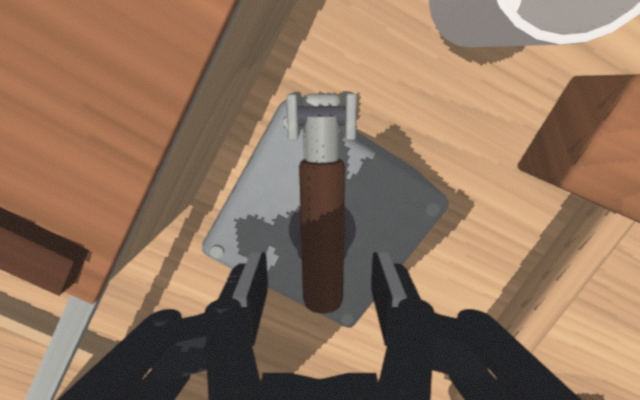

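```bash
python3 -m crank '[[[0,0,-0.15,0,0,0,50],[0,0,-0.14,0,0,0,50],[0,0,0,0,0,0,50],[0,0,0,0,0,0,10],[0,0,0,0,0,0,10],[0,0,0,0,0,0,10],[0,0,0,0,0,0,10]]]' 30
python3 - <<'E'
from h import *
im,d,P,K,M=grab('wrist'); cv2.imwrite('pics/w7.png',im); o=manip.get_obs();print(o['position'],o['ft_force'],o['grip_width']*85.4)
E
```

```text
clock: 5.05
position: [0.5318, -0.2784, 0.0616]
ee_rot: [0.85, -0.527, 0.001, 0.0]
ft_force: [-1.1, -0.1, 9.5]
grip_width: 0.222
[ 0.53175693 -0.27842363  0.06162794] [-1.63530139  0.05210267  9.75502111] 19.047953772595235
```

View pics/w7.png

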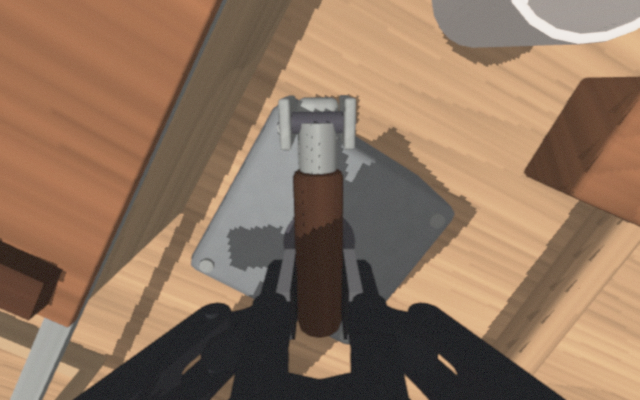

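```bash
python3 -m crank '[[[0.04,0.02,0.36,0,0,0,10],[0.11,0.06,0.3,0,0,0,10],[0.18,0.09,0.26,0,0,0,10],[0,0,0,0,0,0,10]]]' 30
python3 - <<'E'
from h import *
im,d,P,K,M=grab('wrist'); cv2.imwrite('pics/w8.png',im); o=manip.get_obs();print(o['position'],o['ft_force'],o['torque'],o['grip_width']*85.4)
E
```

```text
clock: 5.6
position: [0.5521, -0.2672, 0.1164]
ee_rot: [0.85, -0.527, 0.001, -0.0]
ft_force: [2.4, -2.5, 1.0]
grip_width: 0.22
[ 0.55179515 -0.2674063   0.11605703] [ 2.46455172 -1.6345985   1.98981631] [-0.06034951 -0.56917958  0.01917264] 19.164202971797113
```

View pics/w8.png

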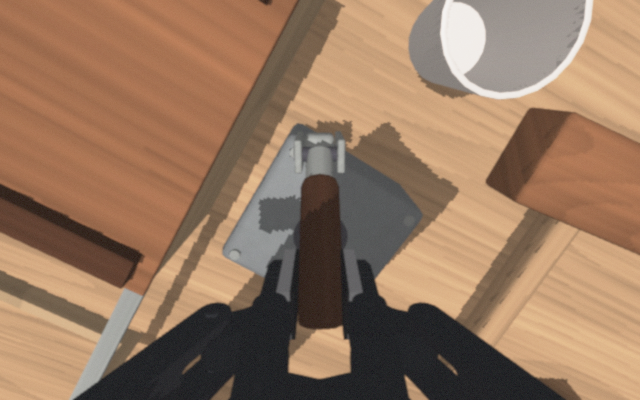

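Working: the handle is tilting up in the jaws. Continue the arc.

```bash
python3 -m crank '[[[0.23,0.11,0.2,0,0,0,10],[0.27,0.13,0.12,0,0,0,10],[0.29,0.14,0.03,0,0,0,10],[0,0,0,0,0,0,10]]]' 30
python3 - <<'E'
from h import *
im,d,P,K,M=grab('wrist'); cv2.imwrite('pics/w9.png',im); o=manip.get_obs();print(o['position'],o['ft_force'],o['torque'],o['grip_width']*85.4)
im,d,P,K,M=grab('scene');cv2.imwrite('pics/s9.png',cv2.resize(im[120:270,130:290],None,fx=4,fy=4,interpolation=cv2.INTER_CUBIC))
E
```

```text
clock: 6.15
position: [0.5979, -0.2443, 0.1355]
ee_rot: [0.85, -0.527, -0.001, 0.0]
ft_force: [-0.4, -0.2, -2.0]
grip_width: 0.216
[ 0.59767253 -0.24442058  0.13553578] [ 0.58986577 -0.22858911 -2.38234736] [ 0.12284673  0.04691772 -0.00410254] 18.63823421506146
```

View pics/w9.png

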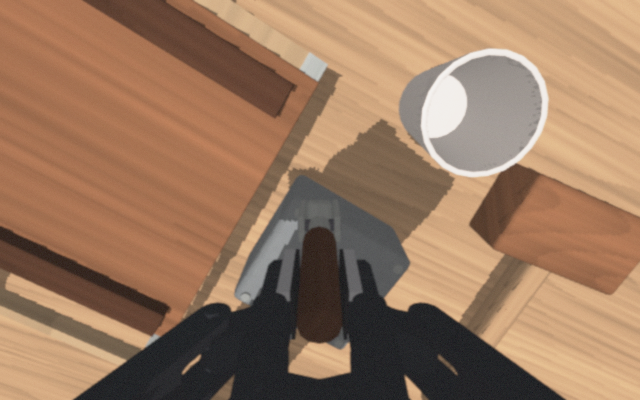

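View pics/s9.png

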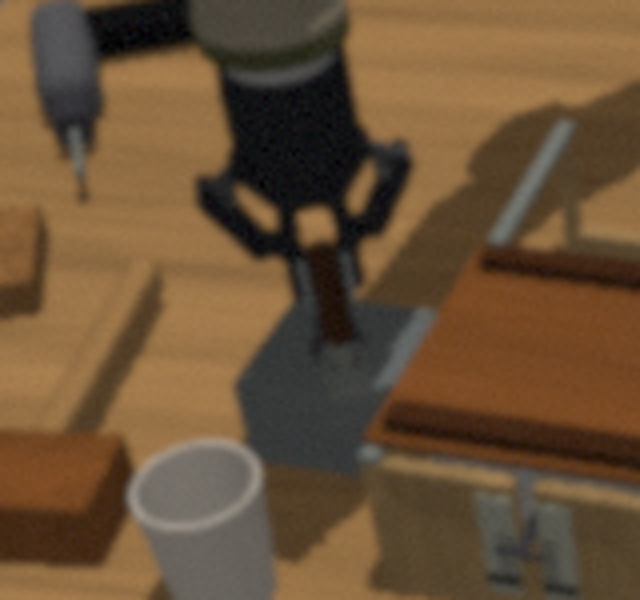

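```bash
python3 -m crank '[[[0.09,0.045,0,0,0,0,10],[0.04,0.02,0,0,0,0,10],[0,0,0,0,0,0,10],[0,0,0,0,0,0,10]]]' 30
python3 - <<'E'
from h import *
im,d,P,K,M=grab('wrist'); o=manip.get_obs();print(o['position'],o['ft_force'],o['torque'],o['grip_width']*85.4)
i=im.astype(int);m=(P[...,2]>.125)&(i[...,2]>i[...,0]+15)&(i.max(-1)<120); m[:, :285]=0;m[:,355:]=0;m[:180]=0
k=P[m]; 
for lo in np.arange(.13,.21,.01):
    q=k[(k[:,2]>lo)&(k[:,2]<=lo+.01)]; print(lo.round(2),len(q),q.mean(0).round(4) if len(q) else '')
E
```

```text
clock: 6.75
position: [0.6042, -0.2414, 0.1353]
ee_rot: [0.85, -0.527, -0.001, 0.001]
ft_force: [-5.0, -0.8, -3.2]
grip_width: 0.221
[ 0.6042226  -0.24137444  0.13527815] [-6.43049968 -1.62622681 -2.82025183] [-0.26322055  1.27339884 -0.0166989 ] 19.028784364191747
0.13 46 [ 0.6018 -0.2417  0.1386]
0.14 236 [ 0.6017 -0.2423  0.1451]
0.15 272 [ 0.6017 -0.2423  0.155 ]
0.16 333 [ 0.6017 -0.2424  0.1651]
0.17 397 [ 0.6018 -0.2426  0.1752]
0.18 459 [ 0.6019 -0.2426  0.1852]
0.19 557 [ 0.6019 -0.2426  0.1951]
0.2 1595 [ 0.5969 -0.2448  0.2047]
```

```bash
python3 -m crank '[[[0,0,0,0,0,0,40],[0,0,0,0,0,0,40],[-0.14,-0.07,-0.08,0,0,0,40],[0,0,0,0,0,0,40],[0,0,0,0,0,0,40],[0,0,0,0,0,0,10],[0,0,0,0,0,0,10],[0,0,0,0,0,0,10]]]' 30
python3 - <<'E'
from h import *
im,d,P,K,M=grab('wrist'); o=manip.get_obs();print(o['position'],o['ft_force'],o['torque'],o['grip_width']*85.4); cv2.imwrite('pics/w10.png',im)
i=im.astype(int);m=(P[...,2]>.125)&(i[...,2]>i[...,0]+15)&(i.max(-1)<120); m[:, :285]=0;m[:,355:]=0;m[:180]=0
k=P[m]; 
for lo in np.arange(.14,.21,.02):
    q=k[(k[:,2]>lo)&(k[:,2]<=lo+.02)]; print(lo.round(2),len(q),q.mean(0).round(4) if len(q) else '')
E
```

```text
clock: 7.8
position: [0.5975, -0.2447, 0.1314]
ee_rot: [0.85, -0.527, 0.0, -0.0]
ft_force: [-0.9, 2.2, 2.0]
grip_width: 0.223
[ 0.59756593 -0.24472604  0.13144549] [-1.23844553  1.11140277  2.39158416] [0.39972352 0.27111717 0.00689545] 19.169618965157316
0.14 514 [ 0.6016 -0.2424  0.1508]
0.16 728 [ 0.6017 -0.2425  0.1707]
0.18 1057 [ 0.6017 -0.2427  0.1907]
0.2 1798 [ 0.5963 -0.2449  0.205 ]
```

View pics/w10.png

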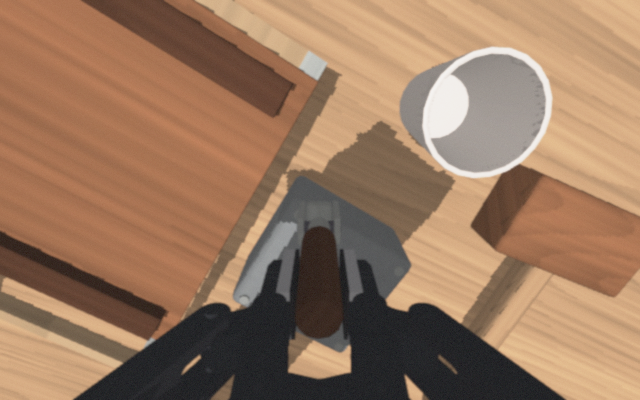

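```bash
cat > ck.py <<'E'
import sys
from h import *
o=manip.get_obs();p=o['position'][:2]-np.array([.5346,-.2758]);print(o['clock'],o['position'].round(4),'r',np.hypot(*p).round(4),'phi',np.degrees(np.arctan2(p[1],p[0])).round(1),'crankdeg',(np.degrees(np.arctan2(p[1],p[0]))+5.25).round(1),o['ft_force'].round(1),o['torque'].round(2),(o['grip_width']*85.4).round(1))
if len(sys.argv)>1:
    im,d,P,K,M=grab('wrist');cv2.imwrite('pics/'+sys.argv[1]+'.png',im)
    im,d,P,K,M=grab('scene');cv2.imwrite('pics/'+sys.argv[1]+'s.png',cv2.resize(im[110:310,110:390],None,fx=2.8,fy=2.8))
E
python3 -m crank '[[[-0.28,0.36,0,0,0,0,10],[-0.40,0.23,0,0,0,0,10],[-0.45,0.06,0,0,0,0,10],[-0.44,-0.12,0,0,0,0,10],[0,0,0,0,0,0,10]]]' 30; python3 ck.py c1
```

```text
clock: 8.48
position: [0.5019, -0.2148, 0.1314]
ee_rot: [0.849, -0.528, 0.0, 0.001]
ft_force: [-2.3, -3.0, 0.4]
grip_width: 0.224Traceback (most recent call last):
  File "ck.py", line 3, in <module>
    o=manip.get_obs();p=o['position'][:2]-np.array([.5346,-.2758]);print(o['clock'],o['position'].round(4),'r',np.hypot(*p).round(4),'phi',np.degrees(np.arctan2(p[1],p[0])).round(1),'crankdeg',(np.degrees(np.arctan2(p[1],p[0]))+5.25).round(1),o['ft_force'].round(1),o['torque'].round(2),(o['grip_width']*85.4).round(1))
                                                                                                                                                                                                                                                                                               ^^^^^^^^^^^^^^^^^^^^^^^^^^^^
AttributeError: 'float' object has no attribute 'round'
```

```bash
sed -i "s/(o\['grip_width'\]\*85.4).round(1)/round(o['grip_width']*85.4,1)/" ck.py; python3 ck.py c1
```

```text
8.475 [ 0.5019 -0.2148  0.1314] r 0.0693 phi 118.2 crankdeg 123.5 [-2.3 -3.   0.4] [-0.82  0.68 -0.01] 19.2
```

View pics/c1.png

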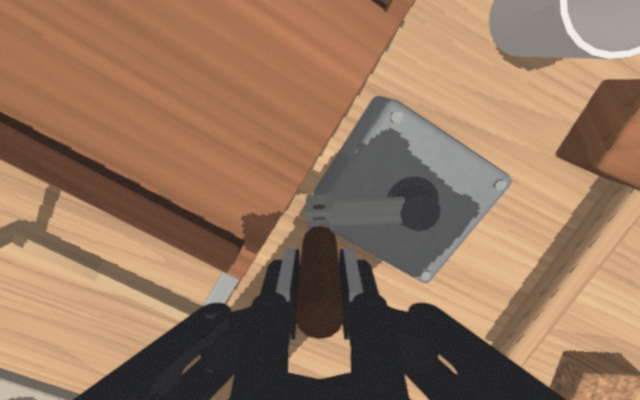

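View pics/c1s.png

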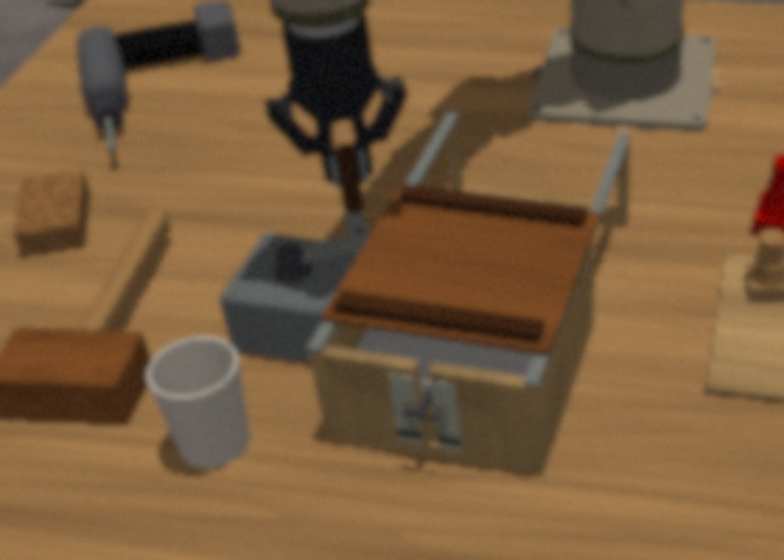

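```bash
python3 -m crank '[[[-0.36,-0.28,0,0,0,0,10],[-0.23,-0.40,0,0,0,0,10],[-0.06,-0.45,0,0,0,0,10],[0.12,-0.44,0,0,0,0,10],[0.28,-0.36,0,0,0,0,10],[0.40,-0.23,0,0,0,0,10],[0.45,-0.06,0,0,0,0,10],[0.44,0.12,0,0,0,0,10]]]' 30; python3 ck.py
```

```text
clock: 9.57
position: [0.5666, -0.3398, 0.1313]
ee_rot: [0.849, -0.528, -0.001, 0.0]
ft_force: [-7.1, 3.5, 7.2]
grip_width: 0.223
9.575 [ 0.5666 -0.3398  0.1313] r 0.0715 phi -63.5 crankdeg -58.2 [-7.1  3.5  7.2] [ 1.02  2.02 -0.01] 19.1
```

```bash
python3 -m crank '[[[0.36,0.28,0,0,0,0,10],[0.23,0.40,0,0,0,0,10],[0.06,0.45,0,0,0,0,10],[-0.12,0.44,0,0,0,0,10],[-0.28,0.36,0,0,0,0,10],[-0.40,0.23,0,0,0,0,10],[-0.45,0.06,0,0,0,0,10],[-0.44,-0.12,0,0,0,0,10]]]' 30; python3 ck.py c2
```

```text
clock: 10.58
position: [0.505, -0.2124, 0.1314]
ee_rot: [0.85, -0.526, 0.002, -0.001]
ft_force: [7.9, -7.2, -3.6]
grip_width: 0.226
10.575 [ 0.505  -0.2124  0.1314] r 0.07 phi 115.0 crankdeg 120.3 [ 7.9 -7.2 -3.6] [-1.95 -2.24  0.03] 19.3
```

View pics/c2.png

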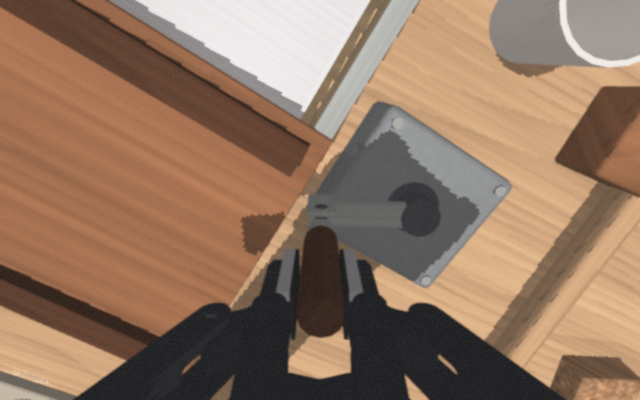

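```bash
python3 -m crank '[[[-0.36,-0.28,0,0,0,0,10],[-0.23,-0.40,0,0,0,0,10],[-0.06,-0.45,0,0,0,0,10],[0.12,-0.44,0,0,0,0,10],[0.28,-0.36,0,0,0,0,10],[0.40,-0.23,0,0,0,0,10],[0.45,-0.06,0,0,0,0,10],[0.44,0.12,0,0,0,0,10]]]' 30; python3 ck.py; python3 -m crank '[[[0.36,0.28,0,0,0,0,10],[0.23,0.40,0,0,0,0,10],[0.05,0.30,0,0,0,0,10],[0,0,0,0,0,0,10],[0,0,0,0,0,0,10]]]' 30; python3 ck.py c3
```

```text
clock: 11.68
position: [0.5669, -0.3395, 0.1312]
ee_rot: [0.85, -0.528, -0.001, 0.0]
ft_force: [-6.9, 3.4, 8.0]
grip_width: 0.228
11.675 [ 0.5669 -0.3395  0.1312] r 0.0714 phi -63.1 crankdeg -57.8 [-6.9  3.4  8. ] [ 0.95  1.7  -0.01] 19.5
clock: 12.3
position: [0.6054, -0.2816, 0.1316]
ee_rot: [0.85, -0.527, 0.001, 0.001]
ft_force: [-0.2, -5.5, 4.0]
grip_width: 0.223
12.3 [ 0.6054 -0.2816  0.1316] r 0.071 phi -4.6 crankdeg 0.6 [-0.2 -5.5  4. ] [-1.29  0.12  0.08] 19.1
```

View pics/c3s.png

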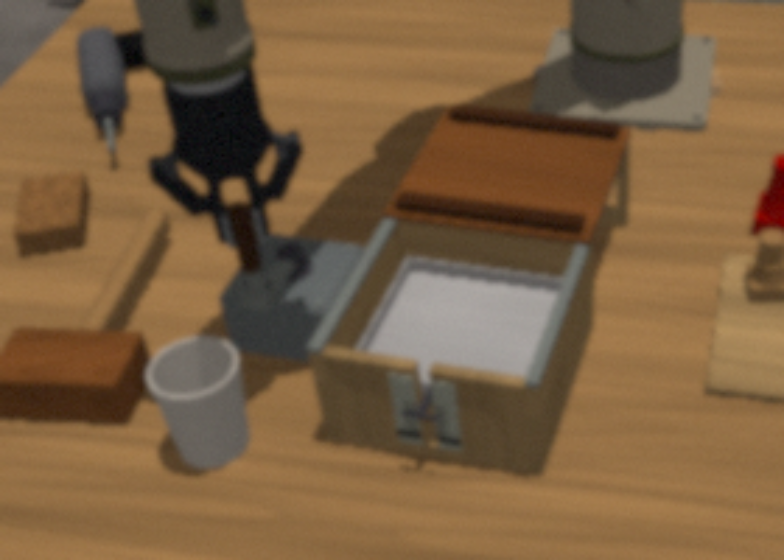

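View pics/c3.png

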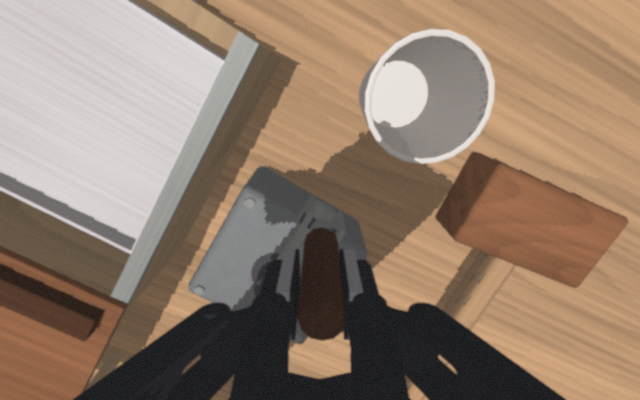

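```bash
python3 -m crank '[[[0,0,0,0,0,0,50],[0,0,0,0,0,0,50],[0,0,0,0,0,0,50],[0,0,0.3,0,0,0,50],[0,0,0.8,0,0,0,50],[0,0,0.8,0,0,0,50],[0,0,0.4,0,0,0,50],[0,0,0,0,0,0,50]]]' 60; python3 ck.py c4
python3 - <<'E'
from h import *
im,d,P,K,M=grab('top');cv2.imwrite('pics/t4.png',im);np.savez('t4.npz',P=P,im=im)
E
```

```text
clock: 13.4
position: [0.6051, -0.2806, 0.2729]
ee_rot: [0.85, -0.527, 0.003, -0.0]
ft_force: [-0.4, 0.3, -0.5]
grip_width: 0.585
13.4 [ 0.6051 -0.2806  0.2729] r 0.0707 phi -3.9 crankdeg 1.4 [-0.4  0.3 -0.5] [-0.    0.03 -0.03] 50.0
```

View pics/c4.png

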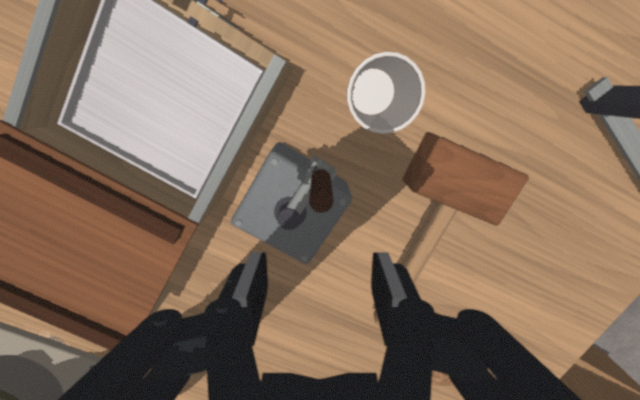

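View pics/t4.png

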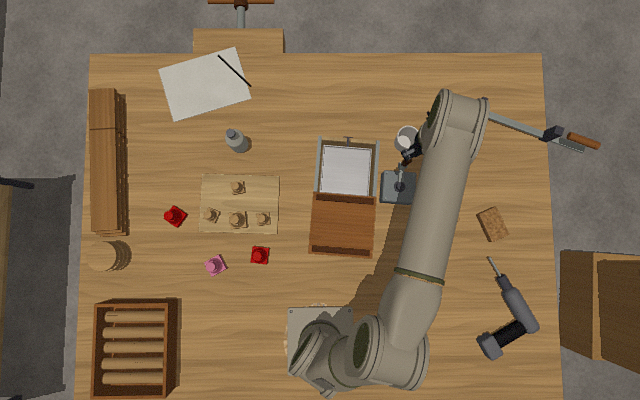

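Run:
```python
from h import *
z=np.load('t4.npz');P=z['P'];im=z['im'].astype(int)
m=np.zeros((400,640),bool);m[130:205,310:385]=1
m&=(np.abs(P[...,2]-.06)<.006)&(im.min(-1)>110)
k=P[m];print(len(k),np.median(k[:,2]));r=cv2.minAreaRect((k[:,:2]*1000).astype(np.float32));print(r)
im,d,P,K,M=grab('wrist');im=im.astype(int)
m=(np.abs(P[...,2]-.061)<.006)&(im.min(-1)>120);m[:,:50]=0;m[210:]=0;m[:,270:]=0
k=P[m];print(len(k),np.median(k[:,2]));print(cv2.minAreaRect((k[:,:2]*1000).astype(np.float32)))
x=np.array([.9958,-.0915]);y=np.array([.0915,.9958]);g=np.array([.5346,-.2758]);print('scale from axis',g+.04*x+.19*y)
z=np.load('t4.npz');P=z['P']
for (u,v) in [(237,187),(211,215),(237,220),(263,218)]:
    w=P[v-12:v+12,u-12:u+12].reshape(-1,3); zt=np.nanmax(w[:,2]); t=w[w[:,2]>zt-.006]
    print((u,v),t.mean(0).round(4))
```

```text
1995 0.05992713100182723
((591.3677368164062, -92.93067169189453), (162.47763061523438, 162.15869140625), 84.9276351928711)
21708 0.060509824835869974
((585.2352905273438, -87.77603149414062), (178.59133911132812, 177.83128356933594), 84.83695983886719)
scale from axis [ 0.591817 -0.090258]
(237, 187) [0.5382 0.2892 0.0806]
(211, 215) [0.4384 0.3804 0.0847]
(237, 220) [0.4229 0.2872 0.0988]
(263, 218) [0.426  0.1982 0.0824]
```

```bash
python3 -m crank '[[[-0.1,0.3,0.5,0,0,-1,50],[-0.3,0.95,0.3,0,0,-1,50],[-0.3,0.95,0.2,0,0,-1,50],[-0.3,0.95,0,0,0,-1,50],[-0.3,0.95,0,0,0,-1,50],[-0.3,0.95,0,0,0,-1,50],[-0.3,0.95,0,0,0,-0.33,50],[-0.3,0.95,0,0,0,0,50]]]' 60
python3 -m crank '[[[-0.3,0.95,0,0,0,0,50],[-0.3,0.95,0,0,0,0,50],[-0.1,0.5,0,0,0,0,50],[0,0,0,0,0,0,50],[0,0,0,0,0,0,50]]]'
python3 - <<'E'
from h import *
o=manip.get_obs();print(o['position'],o['joint_pos'].round(2))
im,d,P,K,M=grab('wrist');cv2.imwrite('pics/f1.png',im);np.savez('f1.npz',P=P,im=im)
E
```

```text
clock: 14.6
position: [0.4708, 0.1381, 0.3285]
ee_rot: [-0.674, 0.739, 0.0, -0.001]
ft_force: [1.6, -0.8, -1.3]
grip_width: 0.586
clock: 15.22
position: [0.4303, 0.2795, 0.3286]
ee_rot: [-0.674, 0.739, -0.0, -0.001]
ft_force: [-0.2, 0.2, -0.9]
grip_width: 0.583
[0.43034236 0.27945056 0.32860259] [ 0.03  0.1  -0.75  1.48  0.07  1.59 -2.38]
```

View pics/f1.png

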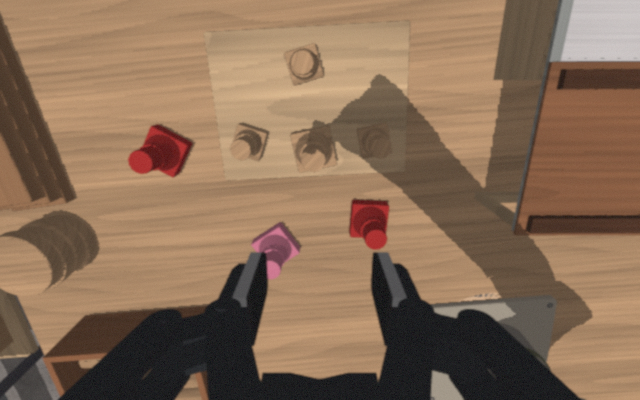

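```bash
cat > feet.py <<'E'
from h import *
import sys
def feet(P,im):
    m=(P[...,2]>.068)&(P[...,2]<.115)&(P[...,0]>.33)&(P[...,0]<.72)&(P[...,1]>.12)&(P[...,1]<.5)
    i=im.astype(int); m&=~((i[...,2]>i[...,1]+60))
    n,l,s,c=cv2.connectedComponentsWithStats(m.astype(np.uint8))
    for j in range(1,n):
        if s[j,4]<40: continue
        k=P[l==j]; zt=np.percentile(k[:,2],97); t=k[k[:,2]>zt-.005]
        ctr,sz,_=cv2.minAreaRect((t[:,:2]*1000).astype(np.float32))
        print('px',c[j].round(),'n',s[j,4],'top',zt.round(4),'rectctr',np.round(ctr,1),np.round(sz,1),'mean',(t.mean(0)*1000).round(1))
        w=(np.hypot(P[...,0]-ctr[0]/1000,P[...,1]-ctr[1]/1000)<.05)&(P[...,2]>.021)&(P[...,2]<.038)
        if w.sum()>50:
            r=cv2.minAreaRect((P[w][:,:2]*1000).astype(np.float32)); print('   plinth',np.round(r[0],1),np.round(r[1],1),round(r[2],1))
if __name__=='__main__':
    im,d,P,K,M=grab('wrist'); feet(P,im)
    if len(sys.argv)>1: cv2.imwrite(f'pics/{sys.argv[1]}.png',im)
E
python3 - <<'E'
from feet import *
z=np.load('f1.npz');feet(z['P'],z['im'])
print(manip.get_obs()['position'])
cv2.imwrite('pics/f1c.png',cv2.resize(z['im'][10:280,120:430],None,fx=2,fy=2))
E
```

```text
px [302.  62.] n 449 top 0.0823 rectctr [538.7 289.3] [27.  26.4] mean [538.9 289.3  80.6]
   plinth [539.  289.3] [44. 44.] 11.1
px [381. 147.] n 378 top 0.082 rectctr [426.4 198.5] [26.3 26.6] mean [427.1 198.7  80.4]
   plinth [426.8 198.2] [44.  44.1] 7.0
px [241. 149.] n 386 top 0.0818 rectctr [441.8 380.1] [26.9 26.1] mean [441.9 380.1  80.3]
   plinth [441.4 380.5] [43.8 44.4] 66.1
px [313. 156.] n 658 top 0.1 rectctr [423.9 287.4] [30.4 30.1] mean [423.9 287.2  98.5]
   plinth [423.5 287.2] [57.8 58. ] 6.4
px [155. 158.] n 72 top 0.0843 rectctr [440.9 495.8] [18.1  3.8] mean [440.8 496.   82. ]
   plinth [438.9 509.8] [58.1 58.1] 54.9
[0.4305615  0.27915479 0.32875078]
```

View pics/f1c.png

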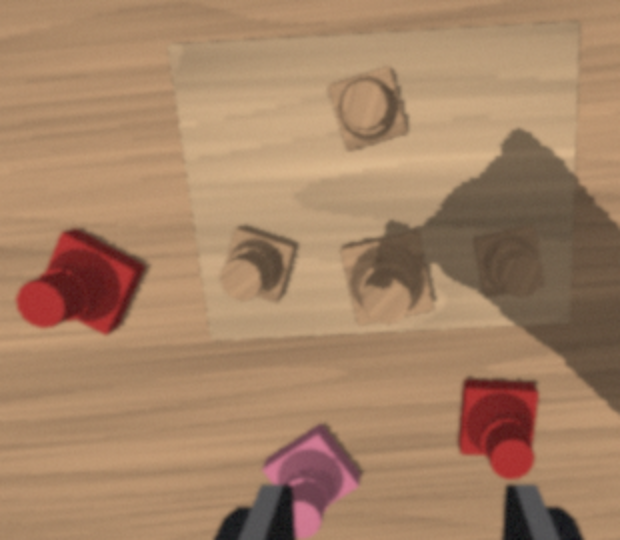

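```bash
python3 -m crank '[[[0.6,0.06,-0.7,0,0,0,46],[0.6,0.06,-0.7,0,0,0,46],[0.6,0.05,-0.7,0,0,0,46],[0.01,0,-0.9,0,0,0,46],[0,0,-0.8,0,0,0,46],[0,0,-0.5,0,0,0,46],[0,0,0,0,0,0,46]]]' 60; python3 ck.py g1
```

```text
clock: 16.15
position: [0.5378, 0.2882, 0.0689]
ee_rot: [-0.673, 0.739, 0.0, -0.002]
ft_force: [-0.2, 0.2, 0.2]
grip_width: 0.535
16.15 [0.5378 0.2882 0.0689] r 0.564 phi 89.7 crankdeg 94.9 [-0.2  0.2  0.2] [ 0.05  0.   -0.01] 45.7
```

View pics/g1.png

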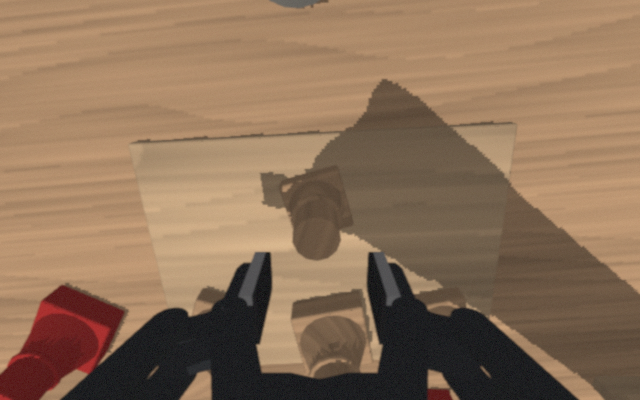

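```bash
python3 -m crank '[[[0,0,-0.4,0,0,0,46],[0,0,-0.4,0,0,0,46],[0,0,-0.08,0,0,0,46],[0,0,0,0,0,0,46],[0,0,0,0,0,0,18],[0,0,0,0,0,0,18],[0,0,0,0,0,0,18]]]' 60; python3 ck.py g2;  python3 -m crank '[[[0,0,0.2,0,0,0,18],[0,0,0.3,0,0,0,18],[0,0,0,0,0,0,18]]]' 60; python3 ck.py g3
```

```text
clock: 17.12
position: [0.5396, 0.2911, 0.0201]
ee_rot: [-0.674, 0.739, -0.001, 0.001]
ft_force: [-1.3, -1.3, 6.0]
grip_width: 0.307
17.125 [0.5396 0.2911 0.0201] r 0.5669 phi 89.5 crankdeg 94.7 [-1.3 -1.3  6. ] [-0.23  0.18  0.02] 26.2
clock: 17.6
position: [0.5398, 0.2916, 0.0508]
ee_rot: [-0.674, 0.739, -0.001, 0.002]
ft_force: [0.5, 0.3, -1.2]
grip_width: 0.307
17.6 [0.5398 0.2916 0.0508] r 0.5674 phi 89.5 crankdeg 94.7 [ 0.5  0.3 -1.2] [-0.04 -0.01  0.01] 26.2
```

View pics/g3.png

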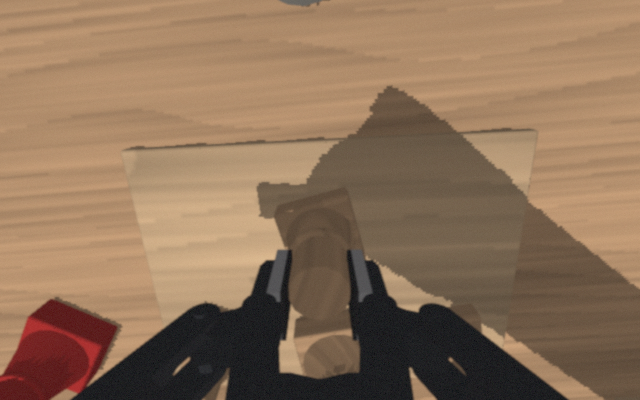

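```bash
python3 -m crank '[[[0,-0.2,0.9,0,0,0,18],[0,-0.5,0.8,0,0,0,18],[0.2,-0.8,0.5,0,0,0,18],[0.3,-0.95,0.1,0,0,0,18],[0.3,-0.95,0,0,0,0,18],[0.3,-0.95,0,0,0,0,18],[0.3,-0.95,0,0,0,0,18],[0.18,-0.49,0,0,0,0,18]]]' 60;python3 -m crank '[[[0,0,0,0,0,0,18],[0,0,0,0,0,0,18]]]' 60; python3 ck.py g4
```

```text
clock: 18.7
position: [0.6334, -0.0612, 0.1854]
ee_rot: [-0.672, 0.74, -0.0, -0.001]
ft_force: [-0.7, 0.7, -0.6]
grip_width: 0.307
clock: 18.95
position: [0.6331, -0.0555, 0.1859]
ee_rot: [-0.674, 0.738, 0.001, -0.0]
ft_force: [0.3, 1.0, 0.5]
grip_width: 0.304
18.95 [ 0.6331 -0.0555  0.1859] r 0.2413 phi 65.9 crankdeg 71.2 [0.3 1.  0.5] [ 0.03 -0.01 -0.02] 26.0
```

View pics/g4.png

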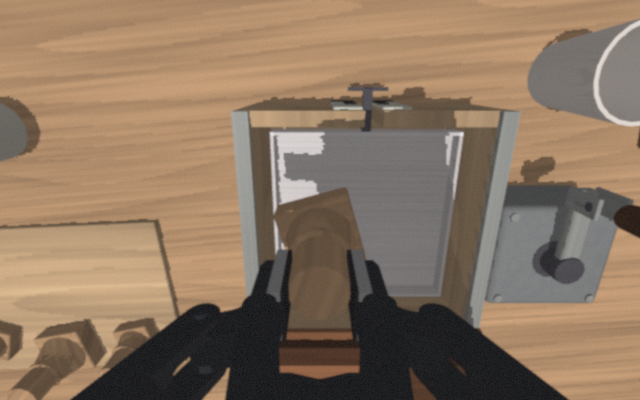

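View pics/g4s.png

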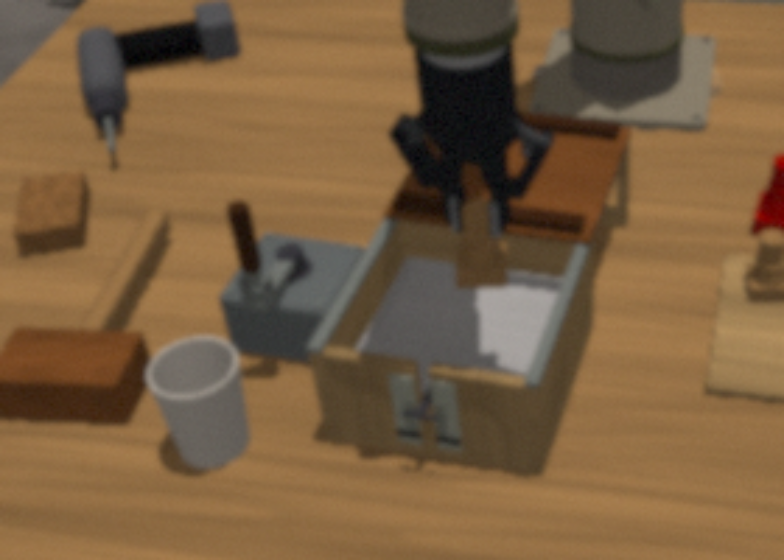

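```bash
python3 -m crank '[[[0.02,0,-0.6,0,0,0,18],[0,0,-0.6,0,0,0,18],[0,0,-0.5,0,0,0,18],[0,0,-0.25,0,0,0,18],[0,0,-0.12,0,0,0,18],[0,0,0,0,0,0,18]]]' 60; python3 ck.py; python3 -m crank '[[[0,0,0,0,0,0,44],[0,0,0,0,0,0,44],[0,0,0,0,0,0,44],[0,0,0.3,0,0,0,44],[0,0,0.8,0,0,0,44],[0,0,0.8,0,0,0,44],[0,0,0.4,0,0,0,44],[0,0,0,0,0,0,44]]]' 60; python3 ck.py g5
```

```text
clock: 19.8
position: [0.6349, -0.0563, 0.0628]
ee_rot: [-0.674, 0.739, -0.0, 0.0]
ft_force: [-0.1, 0.2, -1.0]
grip_width: 0.303
19.8 [ 0.6349 -0.0563  0.0628] r 0.2414 phi 65.4 crankdeg 70.7 [-0.1  0.2 -1. ] [ 0.04  0.09 -0.01] 25.9
clock: 20.8
position: [0.6359, -0.0564, 0.2038]
ee_rot: [-0.674, 0.739, -0.002, 0.002]
ft_force: [0.3, -0.6, -0.5]
grip_width: 0.51
20.8 [ 0.6359 -0.0564  0.2038] r 0.2416 phi 65.2 crankdeg 70.5 [ 0.3 -0.6 -0.5] [ 0.04 -0.01 -0.  ] 43.5
```

View pics/g5.png

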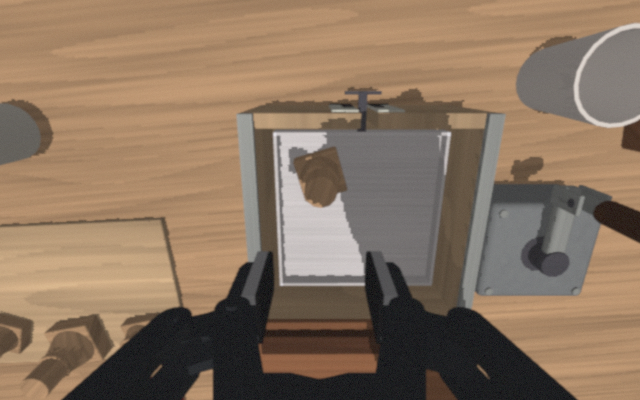

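View pics/g5s.png

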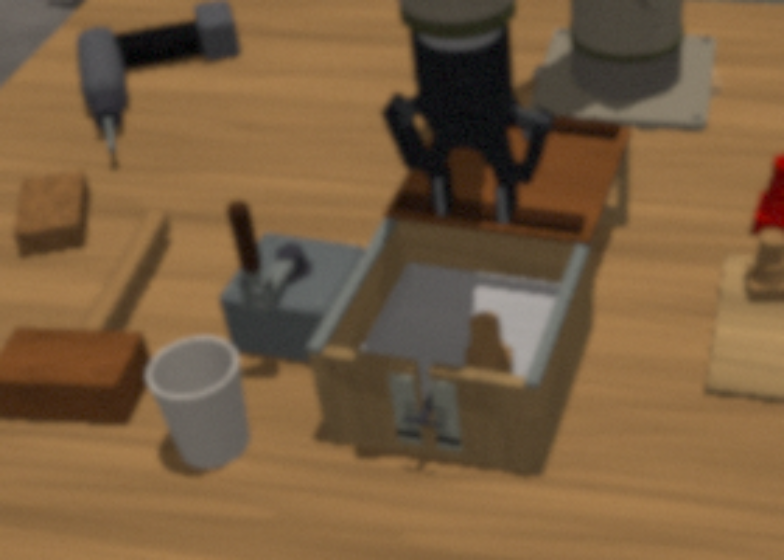

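```bash
python3 -m crank '[[[-0.3,0.4,0.3,0,0,0,46],[-0.58,0.71,0.3,0,0,0,46],[-0.58,0.71,0.17,0,0,0,46],[-0.58,0.71,0,0,0,0,46],[-0.58,0.71,0,0,0,0,46],[-0.58,0.71,0,0,0,0,46],[-0.26,0.29,0,0,0,0,46],[0,0,0,0,0,0,46]]]' 60; python3 -m crank '[[[0,0,0,0,0,0,46]]]' 60; python3 feet.py f2;python3 ck.py
```

```text
clock: 21.9
position: [0.4262, 0.1984, 0.2461]
ee_rot: [-0.675, 0.738, -0.0, -0.0]
ft_force: [0.5, 0.5, 0.4]
grip_width: 0.539
clock: 22.02
position: [0.4278, 0.1963, 0.2459]
ee_rot: [-0.673, 0.74, 0.0, -0.0]
ft_force: [0.2, -0.8, -0.5]
grip_width: 0.546
px [317. 166.] n 541 top 0.0818 rectctr [426.6 198.5] [25.7 26.6] mean [427.1 198.3  80.4]
   plinth [426.7 198.4] [43.8 44. ] 6.9
px [149. 168.] n 627 top 0.0817 rectctr [441.2 380.4] [27.1 26.7] mean [441.7 379.7  80.3]
   plinth [441.4 380.3] [44.3 44. ] 65.4
px [235. 178.] n 1076 top 0.0996 rectctr [423.5 286.8] [30.9 30.4] mean [423.8 286.7  98.3]
   plinth [423.2 286.9] [58.4 58. ] 6.9
px [ 46. 182.] n 104 top 0.0852 rectctr [435.7 495.4] [ 2.2 13.2] mean [437.  495.3  82.9]
   plinth [438.6 509.7] [58.4 58.2] 55.2
22.075 [0.4278 0.1962 0.246 ] r 0.484 phi 102.7 crankdeg 108.0 [-0.6  0.6 -0.7] [-0.02 -0.03  0.03] 46.0
```

View pics/f2.png

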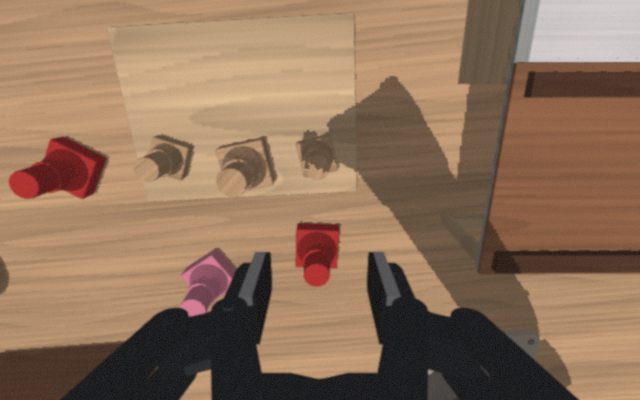

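```bash
python3 -m crank '[[[-0.02,0.03,-0.8,0,0,0,46],[0,0,-0.9,0,0,0,46],[0,0,-0.9,0,0,0,46],[0,0,-0.7,0,0,0,46],[0,0,-0.35,0,0,0,46],[0,0,-0.13,0,0,0,46],[0,0,0,0,0,0,46]]]' 60; python3 ck.py;  python3 -m crank '[[[0,0,0,0,0,0,18],[0,0,0,0,0,0,18],[0,0,0,0,0,0,18]]]' 60; python3 ck.py; python3 -m crank '[[[0,0,0.2,0,0,0,18],[0,0,0.6,0,0,0,18],[0,0,0,0,0,0,18]]]' 60; python3 ck.py g6
```

```text
clock: 22.95
position: [0.4262, 0.1992, 0.0196]
ee_rot: [-0.674, 0.739, 0.0, -0.0]
ft_force: [-0.1, -0.1, 0.0]
grip_width: 0.538
22.95 [0.4262 0.1992 0.0196] r 0.4872 phi 102.9 crankdeg 108.1 [-0.1 -0.1  0. ] [0.04 0.03 0.04] 46.0
clock: 23.32
position: [0.4268, 0.1996, 0.0207]
ee_rot: [-0.674, 0.739, -0.001, 0.001]
ft_force: [-1.3, -1.3, 6.7]
grip_width: 0.304
23.325 [0.4268 0.1996 0.0207] r 0.4875 phi 102.8 crankdeg 108.0 [-1.3 -1.3  6.7] [-0.25  0.19 -0.02] 26.0
clock: 23.7
position: [0.4276, 0.2005, 0.0706]
ee_rot: [-0.674, 0.739, -0.001, 0.002]
ft_force: [-0.6, 0.2, -1.7]
grip_width: 0.308
23.7 [0.4276 0.2005 0.0706] r 0.4882 phi 102.7 crankdeg 107.9 [-0.6  0.2 -1.7] [-0.02 -0.01  0.01] 26.3
```

View pics/g6.png

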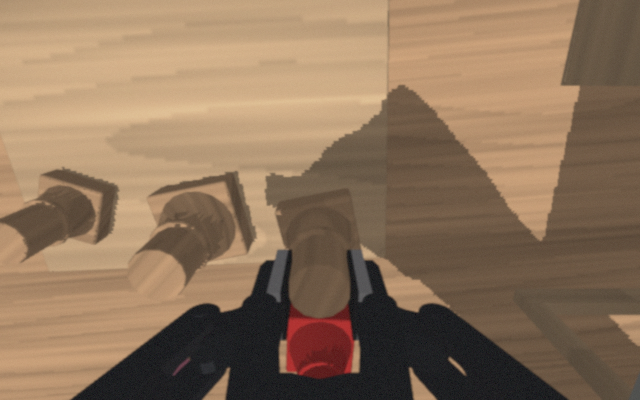

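```bash
python3 -m crank '[[[0,-0.2,0.9,0,0,0,18],[0.2,-0.5,0.8,0,0,0,18],[0.4,-0.8,0.3,0,0,0,18],[0.5,-0.87,0,0,0,0,18],[0.5,-0.87,0,0,0,0,18],[0.5,-0.87,0,0,0,0,18],[0.5,-0.87,0,0,0,0,18],[0.5,-0.5,0,0,0,0,18]]]' 60;python3 -m crank '[[[0.23,-0.12,0,0,0,0,18],[0,0,0,0,0,0,18],[0,0,0,0,0,0,18]]]' 60; python3 ck.py g7
```

```text
clock: 24.8
position: [0.6118, -0.133, 0.1861]
ee_rot: [-0.673, 0.74, 0.0, -0.001]
ft_force: [-0.0, 0.3, -0.4]
grip_width: 0.307
clock: 25.18
position: [0.625, -0.1355, 0.1871]
ee_rot: [-0.674, 0.738, 0.001, -0.0]
ft_force: [0.3, 0.3, -1.0]
grip_width: 0.302
25.175 [ 0.625  -0.1355  0.1871] r 0.1669 phi 57.2 crankdeg 62.5 [ 0.3  0.3 -1. ] [-0.01  0.02 -0.  ] 25.8
```

View pics/g7.png

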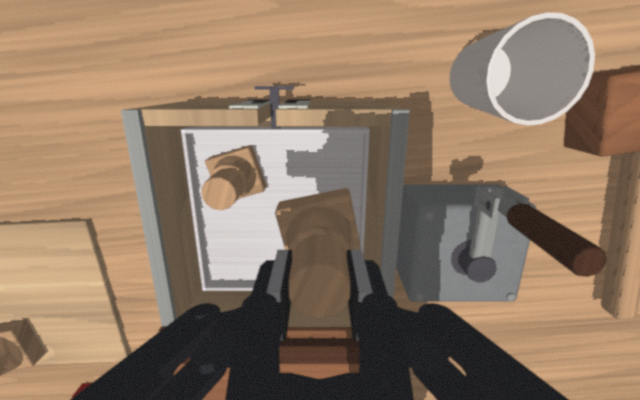

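```bash
python3 -m crank '[[[0.03,0,-0.6,0,0,0,18],[0,0,-0.6,0,0,0,18],[0,0,-0.5,0,0,0,18],[0,0,-0.35,0,0,0,18],[0,0,-0.15,0,0,0,18],[0,0,0,0,0,0,18]]]' 60; python3 ck.py; python3 -m crank '[[[0,0,0,0,0,0,44],[0,0,0,0,0,0,44],[0,0,0,0,0,0,44],[0,0,0.3,0,0,0,44],[0,0,0.8,0,0,0,44],[0,0,0.8,0,0,0,44],[0,0,0.4,0,0,0,44],[0,0,0,0,0,0,44]]]' 60; python3 ck.py g8
```

```text
clock: 26.02
position: [0.6275, -0.1363, 0.0559]
ee_rot: [-0.674, 0.739, -0.0, 0.0]
ft_force: [0.4, 0.1, -0.5]
grip_width: 0.304
26.025 [ 0.6275 -0.1363  0.0559] r 0.1676 phi 56.3 crankdeg 61.6 [ 0.4  0.1 -0.5] [0.03 0.09 0.04] 26.0
clock: 27.02
position: [0.6288, -0.1364, 0.1973]
ee_rot: [-0.674, 0.739, -0.002, 0.001]
ft_force: [-0.2, -0.2, -0.8]
grip_width: 0.517
27.025 [ 0.6288 -0.1364  0.1973] r 0.1682 phi 55.9 crankdeg 61.2 [-0.2 -0.2 -0.8] [ 0.04  0.03 -0.05] 44.1
```

View pics/g8.png

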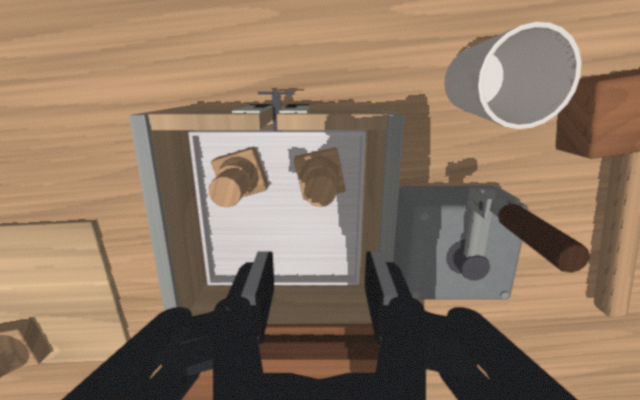

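```bash
python3 -m crank '[[[-0.1,0.2,0.4,0,0,0,46],[-0.31,0.86,0.3,0,0,1,46],[-0.31,0.86,0.1,0,0,1,46],[-0.31,0.86,0,0,0,1,46],[-0.31,0.86,0,0,0,0,46],[-0.31,0.86,0,0,0,0,46],[-0.31,0.86,0,0,0,0,46],[-0.31,0.86,0,0,0,0,46]]]' 60; python3 -m crank '[[[-0.31,0.86,0,0,0,0,46],[-0.31,0.86,0,0,0,0,46],[-0.23,0.53,0,0,0,0,46],[0,0,0,0,0,0,46],[0,0,0,0,0,0,46]]]' 60; python3 feet.py f3;python3 ck.py
```

```text
clock: 28.12
position: [0.49, 0.2378, 0.2407]
ee_rot: [0.764, -0.645, -0.0, 0.001]
ft_force: [-0.2, 0.1, 0.4]
grip_width: 0.541
clock: 28.75
position: [0.4404, 0.3708, 0.2408]
ee_rot: [0.764, -0.645, 0.0, 0.001]
ft_force: [1.2, -0.9, 0.1]
grip_width: 0.539
px [200. 145.] n 85 top 0.0855 rectctr [442.9 496.3] [15.2  2.5] mean [443.1 496.2  83.5]
   plinth [439.2 510.1] [58.1 57.8] 54.4
px [310. 163.] n 565 top 0.0818 rectctr [442.1 381. ] [26.6 26.4] mean [442.2 381.1  80.4]
   plinth [441.7 380.8] [44.  44.2] 66.0
px [392. 195.] n 1082 top 0.0997 rectctr [423.9 287.9] [30.9 30.5] mean [424.2 288.2  98.4]
   plinth [423.6 287.4] [58.1 58.3] 6.4
28.8 [0.4408 0.3705 0.2409] r 0.653 phi 98.3 crankdeg 103.5 [ 0.3  0.1 -0.6] [ 0.    0.02 -0.04] 45.9
```

View pics/f3.png

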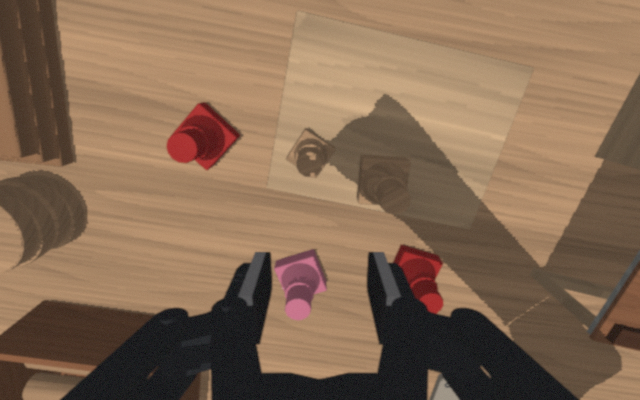

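```bash
python3 -m crank '[[[0.02,0.17,-0.8,0,0,0,46],[0,0,-0.9,0,0,0,46],[0,0,-0.9,0,0,0,46],[0,0,-0.7,0,0,0,46],[0,0,-0.3,0,0,0,46],[0,0,-0.12,0,0,0,46],[0,0,0,0,0,0,46]]]' 60; python3 ck.py;  python3 -m crank '[[[0,0,0,0,0,0,18],[0,0,0,0,0,0,18],[0,0,0,0,0,0,18]]]' 60; python3 ck.py; python3 -m crank '[[[0,0,0.2,0,0,0,18],[0,0,0.6,0,0,0,18],[0,0,0,0,0,0,18]]]' 60; python3 ck.py g9
```

```text
clock: 29.68
position: [0.4421, 0.3822, 0.0194]
ee_rot: [0.764, -0.645, 0.0, -0.001]
ft_force: [0.2, -0.2, 0.1]
grip_width: 0.539
29.675 [0.4421 0.3822 0.0194] r 0.6645 phi 98.0 crankdeg 103.3 [ 0.2 -0.2  0.1] [ 0.02  0.02 -0.01] 46.0
clock: 30.05
position: [0.4424, 0.3826, 0.02]
ee_rot: [0.764, -0.645, 0.001, -0.001]
ft_force: [-0.1, -0.9, 6.7]
grip_width: 0.307
30.05 [0.4424 0.3826 0.02  ] r 0.6648 phi 98.0 crankdeg 103.2 [-0.1 -0.9  6.7] [-0.29  0.15  0.  ] 26.2
clock: 30.42
position: [0.4427, 0.3836, 0.0699]
ee_rot: [0.765, -0.644, 0.001, -0.003]
ft_force: [0.7, 0.7, -0.4]
grip_width: 0.307
30.425 [0.4427 0.3836 0.0699] r 0.6658 phi 97.9 crankdeg 103.2 [ 0.7  0.7 -0.4] [ 0.01  0.   -0.03] 26.2
```

View pics/g9.png

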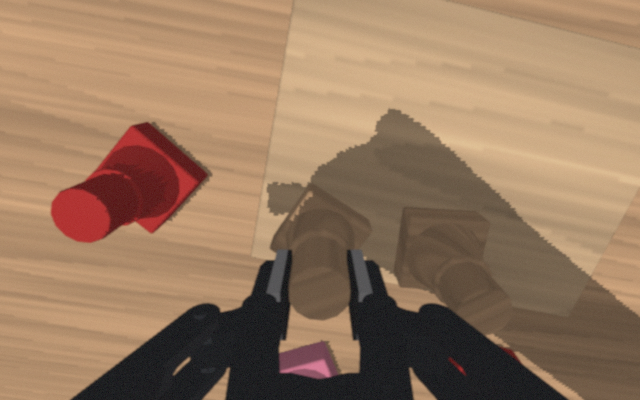

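```bash
python3 -m crank '[[[0,0,0.9,0,0,0,18],[0,-0.2,0.8,0,0,0,18],[0.15,-0.8,0.3,0,0,-1,18],[0.2,-0.95,0,0,0,-1,18],[0.2,-0.95,0,0,0,-1,18],[0.2,-0.95,0,0,0,0,18],[0.2,-0.95,0,0,0,0,18],[0.2,-0.95,0,0,0,0,18]]]' 60;python3 -m crank '[[[0.2,-0.95,0,0,0,0,18],[0.2,-0.95,0,0,0,0,18],[0.2,-0.68,0,0,0,0,18],[0,-0.2,0,0,0,0,18],[0,0,0,0,0,0,18],[0,0,0,0,0,0,18]]]' 60; python3 ck.py g10
```

```text
clock: 31.52
position: [0.5101, 0.0349, 0.1859]
ee_rot: [-0.674, 0.739, 0.0, -0.0]
ft_force: [0.3, -0.5, 0.3]
grip_width: 0.305
clock: 32.28
position: [0.5463, -0.1279, 0.1864]
ee_rot: [-0.675, 0.738, 0.0, 0.0]
ft_force: [-0.1, -0.5, -0.1]
grip_width: 0.309
32.275 [ 0.5463 -0.1279  0.1864] r 0.1484 phi 85.5 crankdeg 90.7 [-0.1 -0.5 -0.1] [-0.01  0.02  0.03] 26.4
```

View pics/g10.png

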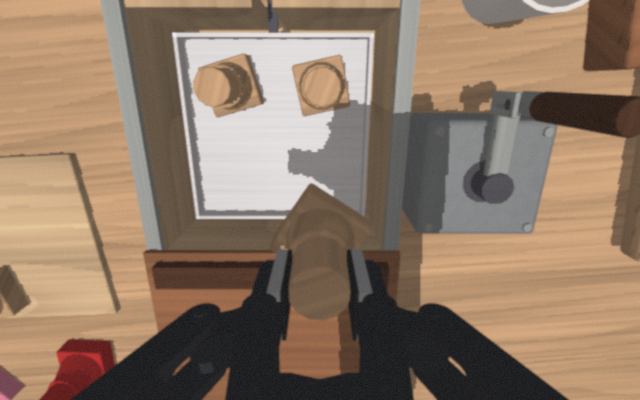

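```bash
python3 -m crank '[[[0.05,0,-0.6,0,0,0,18],[0,0,-0.6,0,0,0,18],[0,0,-0.5,0,0,0,18],[0,0,-0.4,0,0,0,18],[0,0,-0.2,0,0,0,18],[0,0,-0.04,0,0,0,18],[0,0,0,0,0,0,18]]]' 60; python3 ck.py; python3 -m crank '[[[0,0,0,0,0,0,44],[0,0,0,0,0,0,44],[0,0,0,0,0,0,44],[0,0,0.3,0,0,0,44],[0,0,0.8,0,0,0,44],[0,0,0.8,0,0,0,44],[0,0,0.5,0,0,0,44],[0,0,0,0,0,0,44]]]' 60; python3 ck.py g11
```

```text
clock: 33.25
position: [0.5499, -0.1296, 0.0469]
ee_rot: [-0.674, 0.739, -0.0, 0.0]
ft_force: [-0.9, -0.4, -0.3]
grip_width: 0.306
33.25 [ 0.5499 -0.1296  0.0469] r 0.147 phi 84.0 crankdeg 89.3 [-0.9 -0.4 -0.3] [0.07 0.1  0.  ] 26.1
clock: 34.25
position: [0.551, -0.1299, 0.194]
ee_rot: [-0.674, 0.739, -0.002, 0.002]
ft_force: [0.4, 0.3, 0.1]
grip_width: 0.517
34.25 [ 0.551  -0.1299  0.194 ] r 0.1468 phi 83.6 crankdeg 88.8 [0.4 0.3 0.1] [0.04 0.02 0.03] 44.1
```

View pics/g11.png

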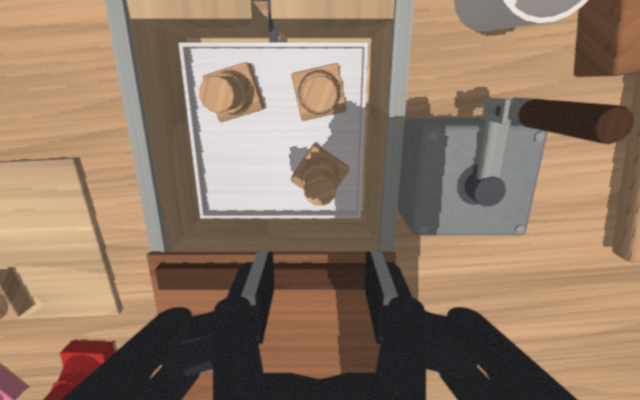

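View pics/g11s.png

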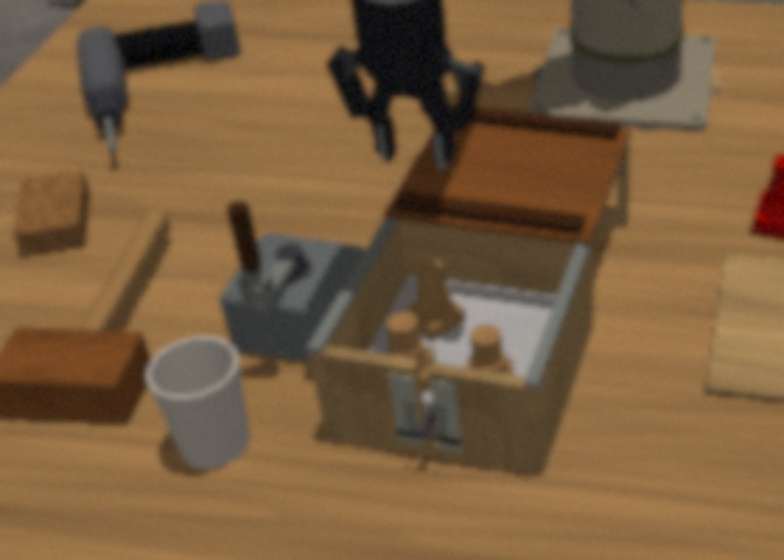

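```bash
python3 -m crank '[[[-0.1,0.2,0.5,0,0,0,52],[-0.27,0.9,0.4,0,0,1,52],[-0.27,0.9,0.1,0,0,1,52],[-0.27,0.9,0,0,0,0.35,52],[-0.27,0.9,0,0,0,0,52],[-0.27,0.9,0,0,0,0,52],[-0.27,0.9,0,0,0,0,52],[-0.27,0.9,0,0,0,0,52]]]' 60; python3 -m crank '[[[-0.13,0.2,0,0,0,0,52],[0,0,0,0,0,0,52],[0,0,0,0,0,0,52]]]' 60; python3 feet.py f4;python3 ck.py
```

```text
clock: 35.35
position: [0.4288, 0.2613, 0.2494]
ee_rot: [0.746, -0.666, -0.0, 0.001]
ft_force: [0.9, 0.4, 0.2]
grip_width: 0.613
clock: 35.72
position: [0.423, 0.2704, 0.2496]
ee_rot: [0.745, -0.667, 0.0, 0.001]
ft_force: [0.4, 0.8, -0.1]
grip_width: 0.613
px [106. 126.] n 159 top 0.0861 rectctr [437.1 496.7] [ 4.4 21.6] mean [438.1 496.1  83.7]
   plinth [438.9 509.9] [58.4 58.6] 54.9
px [303. 163.] n 985 top 0.0997 rectctr [423.7 287.3] [31.  29.8] mean [424.  287.3  98.4]
   plinth [423.8 287.3] [57.9 58. ] 6.1
35.775 [0.4231 0.2704 0.2497] r 0.5575 phi 101.5 crankdeg 106.8 [-0.1  0.8 -0.3] [-0.06 -0.04  0.01] 52.1
```

View pics/f4.png

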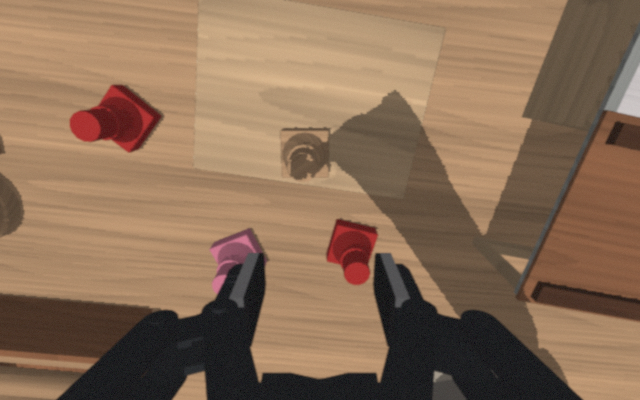

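```bash
python3 -m crank '[[[0.01,0.27,-0.8,0,0,0,52],[0,0,-0.9,0,0,0,52],[0,0,-0.9,0,0,0,52],[0,0,-0.65,0,0,0,52],[0,0,-0.3,0,0,0,52],[0,0,-0.1,0,0,0,52],[0,0,0,0,0,0,52]]]' 70; python3 ck.py;  python3 -m crank '[[[0,0,0,0,0,0,20],[0,0,0,0,0,0,20],[0,0,0,0,0,0,20]]]' 70; python3 ck.py; python3 -m crank '[[[0,0,0.2,0,0,0,20],[0,0,0.6,0,0,0,20],[0,0,0,0,0,0,20]]]' 70; python3 ck.py g12
```

```text
clock: 36.65
position: [0.4236, 0.2886, 0.032]
ee_rot: [0.746, -0.666, 0.0, -0.001]
ft_force: [0.0, 1.1, 0.9]
grip_width: 0.61
36.65 [0.4236 0.2886 0.032 ] r 0.5752 phi 101.1 crankdeg 106.4 [0.  1.1 0.9] [ 0.06  0.04 -0.04] 52.1
clock: 37.02
position: [0.4238, 0.2887, 0.0325]
ee_rot: [0.746, -0.666, 0.001, -0.001]
ft_force: [-0.5, -2.5, 6.6]
grip_width: 0.356
37.025 [0.4238 0.2887 0.0325] r 0.5753 phi 101.1 crankdeg 106.4 [-0.5 -2.5  6.6] [-0.26  0.25 -0.  ] 30.4
clock: 37.4
position: [0.4244, 0.2897, 0.0822]
ee_rot: [0.746, -0.666, 0.001, -0.002]
ft_force: [-0.8, 0.6, -1.1]
grip_width: 0.358
37.4 [0.4244 0.2897 0.0822] r 0.5761 phi 101.0 crankdeg 106.3 [-0.8  0.6 -1.1] [-0.01 -0.01  0.07] 30.6
```

View pics/g12.png

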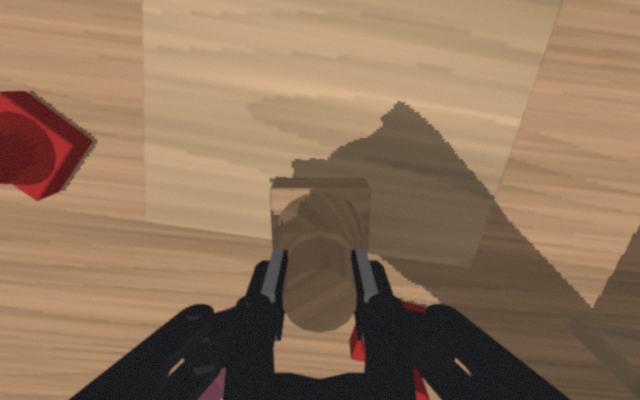

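```bash
python3 -m crank '[[[0,0,0.9,0,0,0,20],[0.1,-0.3,0.8,0,0,0,20],[0.3,-0.8,0.3,0,0,-1,20],[0.35,-0.93,0,0,0,-1,20],[0.35,-0.93,0,0,0,-0.35,20],[0.35,-0.93,0,0,0,0,20],[0.35,-0.93,0,0,0,0,20],[0.35,-0.6,0,0,0,0,20]]]' 70;python3 -m crank '[[[0.05,-0.22,0,0,0,0,20],[0,0,0,0,0,0,20],[0,0,0,0,0,0,20]]]' 70; python3 ck.py g13
```

```text
clock: 38.5
position: [0.5517, -0.0403, 0.198]
ee_rot: [-0.673, 0.74, 0.0, -0.001]
ft_force: [-0.1, 1.4, -1.1]
grip_width: 0.352
clock: 38.88
position: [0.5544, -0.0482, 0.199]
ee_rot: [-0.675, 0.738, 0.0, 0.0]
ft_force: [-1.2, 0.3, -1.3]
grip_width: 0.355
38.875 [ 0.5544 -0.0482  0.199 ] r 0.2285 phi 85.0 crankdeg 90.3 [-1.2  0.3 -1.3] [-0.02 -0.05 -0.05] 30.3
```

View pics/g13.png

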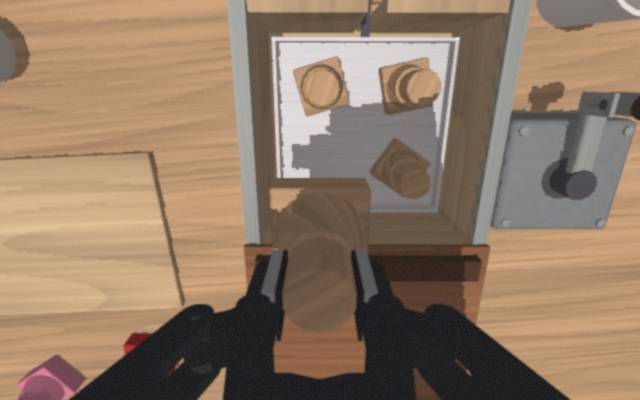

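```bash
python3 -m crank '[[[0.03,0,-0.6,0,0,0,20],[0,0,-0.6,0,0,0,20],[0,0,-0.5,0,0,0,20],[0,0,-0.4,0,0,0,20],[0,0,-0.3,0,0,0,20],[0,0,-0.18,0,0,0,20],[0,0,0,0,0,0,20],[0,0,0,0,0,0,20]]]' 70; python3 ck.py g14; python3 -m crank '[[[0,0,0,0,0,0,46],[0,0,0,0,0,0,46],[0,0,0,0,0,0,46],[0,0,0.3,0,0,0,46],[0,0,0.8,0,0,0,46],[0,0,0.8,0,0,0,46],[0,0,0.7,0,0,0,46],[0,0,0,0,0,0,46]]]' 60; python3 ck.py g15
```

```text
clock: 39.98
position: [0.5572, -0.05, 0.0451]
ee_rot: [-0.674, 0.739, -0.0, 0.0]
ft_force: [-0.5, 0.5, -0.4]
grip_width: 0.356
39.975 [ 0.5572 -0.05    0.0451] r 0.227 phi 84.3 crankdeg 89.5 [-0.5  0.5 -0.4] [0.13 0.15 0.05] 30.4
clock: 41.08
position: [0.5587, -0.0497, 0.2051]
ee_rot: [-0.674, 0.739, -0.003, 0.002]
ft_force: [0.1, -0.0, 0.1]
grip_width: 0.541
41.075 [ 0.5587 -0.0497  0.2051] r 0.2274 phi 83.9 crankdeg 89.2 [ 0.1 -0.   0.1] [0.05 0.03 0.02] 46.2
```

View pics/g15.png

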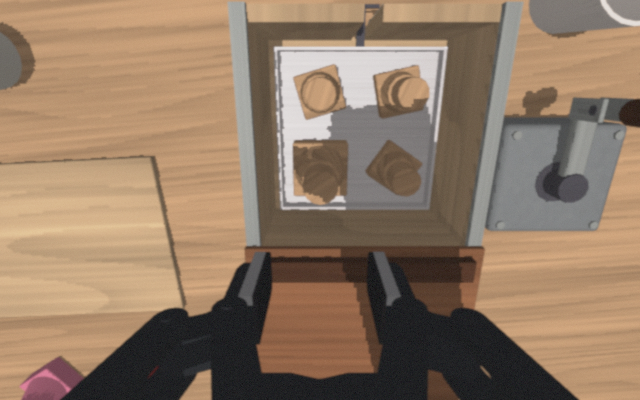

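View pics/g15s.png

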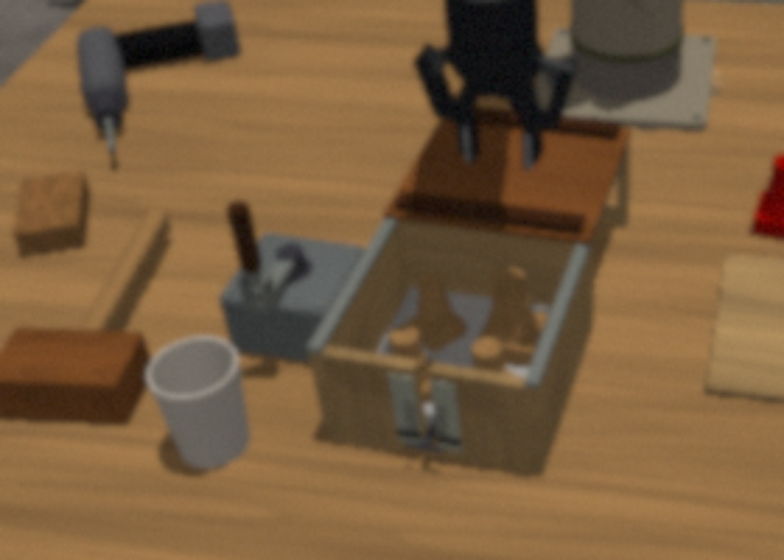

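```bash
python3 -m crank '[[[0,0,0.2,0,0,0,46],[0,0,0,0,0,0,46],[0,0,0,0,0,0,46],[0,0,0,0,0,0,46],[0,0,0,0,0,0,46],[0,0,0,0,0,0,46]]]' 60
python3 - <<'E'
from h import *
im,d,P,K,M=grab('wrist')
w=P[60:200,290:430].reshape(-1,3); w=w[(w[:,2]<.045)]
h,e=np.histogram(w[:,2],bins=np.arange(0,.046,.002));print(list(zip(e.round(3),h)))
im,d,P,K,M=grab('scene');cv2.imwrite('pics/s16.png',cv2.resize(im[235:285,235:290],None,fx=10,fy=10,interpolation=cv2.INTER_CUBIC))
E
```

```text
clock: 41.92
position: [0.5565, -0.05, 0.2121]
ee_rot: [-0.674, 0.739, 0.0, -0.0]
ft_force: [0.2, -0.7, -0.4]
grip_width: 0.541
[(np.float64(0.0), np.int64(0)), (np.float64(0.002), np.int64(0)), (np.float64(0.004), np.int64(0)), (np.float64(0.006), np.int64(0)), (np.float64(0.008), np.int64(4)), (np.float64(0.01), np.int64(4)), (np.float64(0.012), np.int64(5)), (np.float64(0.014), np.int64(0)), (np.float64(0.016), np.int64(11)), (np.float64(0.018), np.int64(2922)), (np.float64(0.02), np.int64(6656)), (np.float64(0.022), np.int64(352)), (np.float64(0.024), np.int64(170)), (np.float64(0.026), np.int64(148)), (np.float64(0.028), np.int64(70)), (np.float64(0.03), np.int64(67)), (np.float64(0.032), np.int64(100)), (np.float64(0.034), np.int64(146)), (np.float64(0.036), np.int64(697)), (np.float64(0.038), np.int64(1141)), (np.float64(0.04), np.int64(209)), (np.float64(0.042), np.int64(505))]
```

View pics/s16.png

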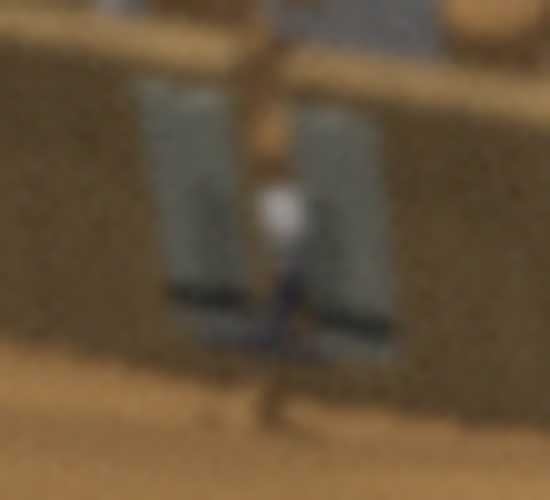

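```bash
python3 -m crank '[[[0.1,-0.5,0.3,0,0,0,46],[0.2,-0.9,0.2,0,0,0,46],[0.2,-0.9,0,0,0,0,46],[0.2,-0.9,0,0,0,0,46],[0.1,-0.67,0,0,0,0,46],[0,0,0,0,0,0,46],[0,0,0,0,0,0,46]]]' 30
cat > hd.py <<'E'
from h import *
import sys
o=manip.get_obs();im,d,P,K,M=grab('wrist');cv2.imwrite('pics/%s.png'%sys.argv[1],im)
print(o['position'],o['ft_force'].round(1))
i=im.astype(int);m=(P[...,2]>.13)&(P[...,2]<.215)&(i[...,2]>i[...,0]+10)&(i.max(-1)<130)&(np.hypot(P[...,0]-.5346,P[...,1]+.2758)<.11)
k=P[m];print(len(k))
for lo in np.arange(.13,.21,.01):
    q=k[(k[:,2]>lo)&(k[:,2]<=lo+.01)]
    if len(q)>5: c,s,_=cv2.minAreaRect((q[:,:2]*1000).astype(np.float32));print(lo.round(2),len(q),np.round(c,1),np.round(s,1),(q.mean(0)*1000).round(1))
E
python3 hd.py h1
```

```text
clock: 42.9
position: [0.6048, -0.2813, 0.2421]
ee_rot: [-0.674, 0.739, 0.0, 0.0]
ft_force: [-0.0, 1.1, 0.5]
grip_width: 0.538
[ 0.6047645  -0.28133932  0.24207067] [-0.   1.1  0.5]
1048
0.13 11 [ 610.2 -284.1] [ 2.8 12.6] [ 610.3 -283.3  138.3]
0.14 59 [ 609.2 -285.6] [16.7  5.3] [ 609.9 -285.2  144.8]
0.15 70 [ 609.2 -284.8] [ 5. 17.] [ 609.8 -285.1  155. ]
0.16 79 [ 608.8 -285.3] [17.3  5.7] [ 609.6 -285.2  165.2]
0.17 82 [ 609.1 -285. ] [16.6  5. ] [ 609.7 -285.1  175.1]
0.18 92 [ 608.7 -285.4] [16.8  5.6] [ 609.5 -285.2  184.9]
0.19 108 [ 608.5 -285.2] [17.5  6.2] [ 609.5 -285.3  195. ]
0.2 547 [ 602.3 -284.6] [18.3 18.3] [ 602.9 -284.8  205. ]
```

View pics/h1.png

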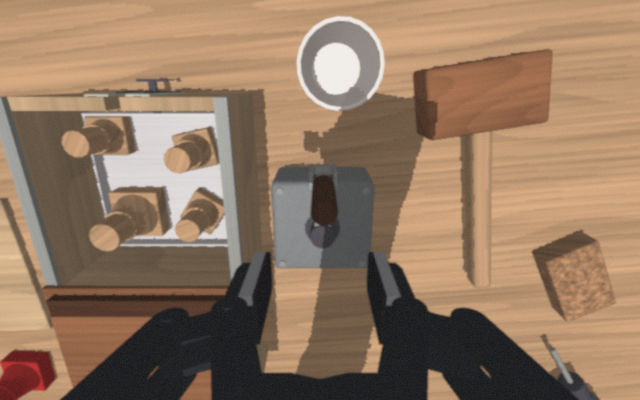

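```bash
python3 -m crank '[[[-0.03,-0.05,-0.4,0,0,0,46],[0,0,-0.7,0,0,0,46],[0,0,-0.5,0,0,0,46],[0,0,-0.25,0,0,0,46],[0,0,0,0,0,0,46],[0,0,0,0,0,0,10],[0,0,0,0,0,0,10],[0,0,0,0,0,0,10]]]' 30; python3 ck.py h2
```

```text
clock: 43.95
position: [0.6038, -0.2851, 0.1329]
ee_rot: [-0.674, 0.739, -0.001, 0.001]
ft_force: [0.0, 1.3, 7.7]
grip_width: 0.225
43.95 [ 0.6038 -0.2851  0.1329] r 0.0698 phi -7.7 crankdeg -2.4 [0.  1.3 7.7] [0.37 0.11 0.02] 19.2
```

View pics/h2.png

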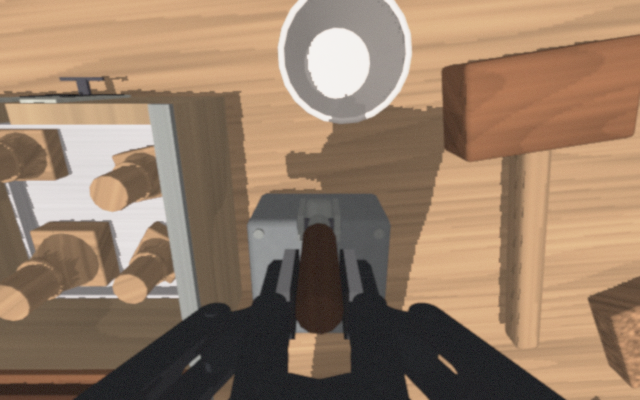

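```bash
python3 -m crank '[[[-0.14,-0.43,0.02,0,0,0,10],[-0.30,-0.35,0,0,0,0,10],[-0.41,-0.20,0,0,0,0,10],[-0.45,-0.03,0,0,0,0,10],[-0.43,0.14,0,0,0,0,10],[-0.35,0.30,0,0,0,0,10],[-0.20,0.41,0,0,0,0,10],[-0.03,0.45,0,0,0,0,10]]]' 30; python3 ck.py h3
```

```text
clock: 45.05
position: [0.4636, -0.2692, 0.133]
ee_rot: [-0.673, 0.74, -0.001, -0.001]
ft_force: [7.2, -6.5, -3.0]
grip_width: 0.23
45.05 [ 0.4636 -0.2692  0.133 ] r 0.0713 phi 174.7 crankdeg 179.9 [ 7.2 -6.5 -3. ] [-1.34 -1.32  0.02] 19.7
```

View pics/h3.png

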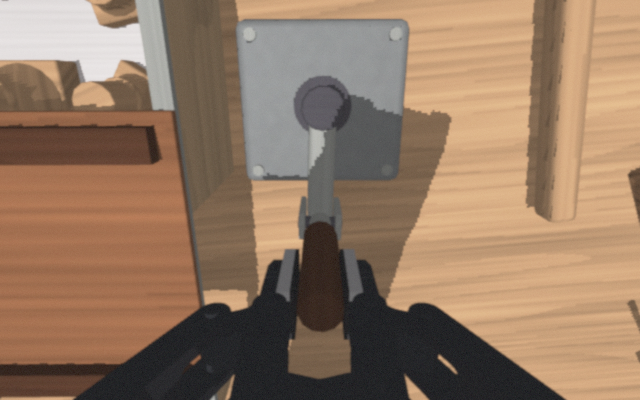

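```bash
python3 -m crank '[[[0.14,0.43,0,0,0,0,10],[0.30,0.35,0,0,0,0,10],[0.41,0.20,0,0,0,0,10],[0.45,0.03,0,0,0,0,10],[0.43,-0.14,0,0,0,0,10],[0.35,-0.30,0,0,0,0,10],[0.20,-0.41,0,0,0,0,10],[0.03,-0.45,0,0,0,0,10]]]' 30; python3 ck.py h4
```

```text
clock: 46.15
position: [0.6044, -0.2848, 0.1329]
ee_rot: [-0.675, 0.738, 0.0, 0.001]
ft_force: [-3.3, 6.3, 4.8]
grip_width: 0.227
46.15 [ 0.6044 -0.2848  0.1329] r 0.0704 phi -7.4 crankdeg -2.1 [-3.3  6.3  4.8] [ 1.34  0.51 -0.01] 19.3
```

View pics/h4.png

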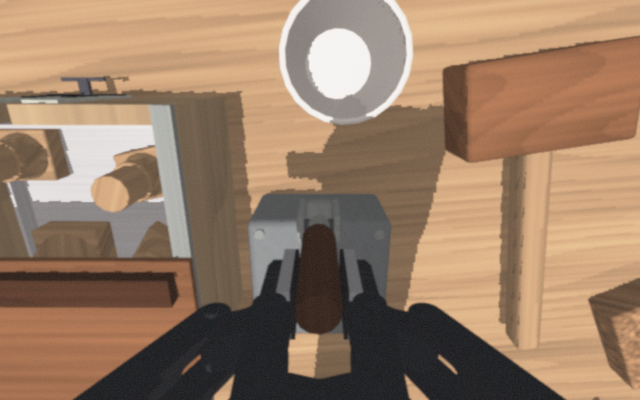

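View pics/h4s.png

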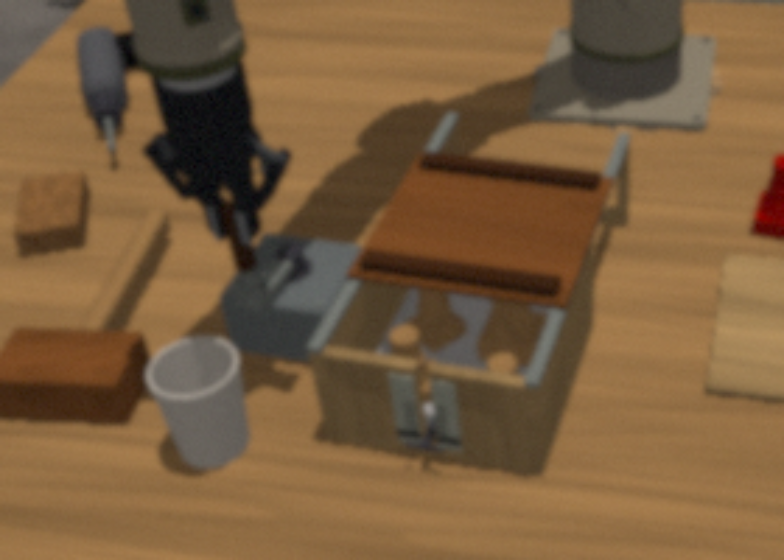

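Cover passes over the large foot; one more turn.

```bash
python3 -m crank '[[[-0.14,-0.43,0,0,0,0,10],[-0.30,-0.35,0,0,0,0,10],[-0.41,-0.20,0,0,0,0,10],[-0.45,-0.03,0,0,0,0,10],[-0.43,0.14,0,0,0,0,10],[-0.35,0.30,0,0,0,0,10],[-0.20,0.41,0,0,0,0,10],[-0.03,0.45,0,0,0,0,10]]]' 30; python3 ck.py;python3 -m crank '[[[0.14,0.43,0,0,0,0,10],[0.30,0.35,0,0,0,0,10],[0.41,0.20,0,0,0,0,10],[0.45,0.03,0,0,0,0,10],[0.43,-0.14,0,0,0,0,10],[0.35,-0.30,0,0,0,0,10],[0.20,-0.38,0,0,0,0,10],[0.02,-0.36,0,0,0,0,10]]]' 30; python3 ck.py;python3 -m crank '[[[0,0,0,0,0,0,10],[0,0,0,0,0,0,10]]]' 30; python3 ck.py h5
```

```text
clock: 47.25
position: [0.4638, -0.2701, 0.133]
ee_rot: [-0.673, 0.74, -0.001, -0.0]
ft_force: [6.1, -5.4, -2.5]
grip_width: 0.223
47.25 [ 0.4638 -0.2701  0.133 ] r 0.071 phi 175.4 crankdeg 180.6 [ 6.1 -5.4 -2.5] [-1.37 -1.47  0.03] 19.1
clock: 48.25
position: [0.604, -0.278, 0.133]
ee_rot: [-0.674, 0.738, -0.0, 0.001]
ft_force: [2.8, 5.3, 2.9]
grip_width: 0.224
48.25 [ 0.604 -0.278  0.133] r 0.0694 phi -1.8 crankdeg 3.4 [2.8 5.3 2.9] [ 1.18 -0.72  0.03] 19.1
clock: 48.5
position: [0.6033, -0.28, 0.1331]
ee_rot: [-0.673, 0.739, -0.002, 0.0]
ft_force: [5.3, -3.8, 1.7]
grip_width: 0.223
48.5 [ 0.6033 -0.28    0.1331] r 0.0688 phi -3.5 crankdeg 1.7 [ 5.3 -3.8  1.7] [-0.95 -1.49 -0.  ] 19.0
```

View pics/h5.png

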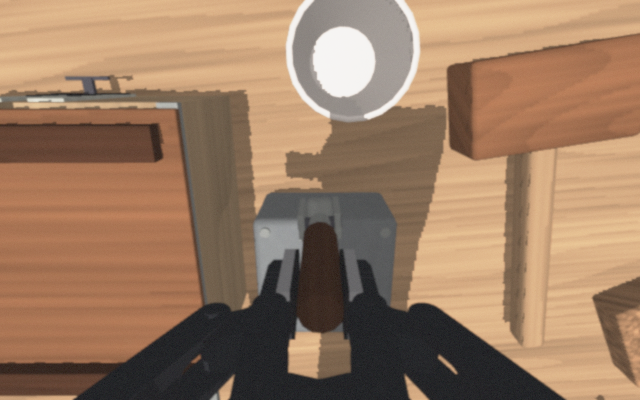

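View pics/h5s.png

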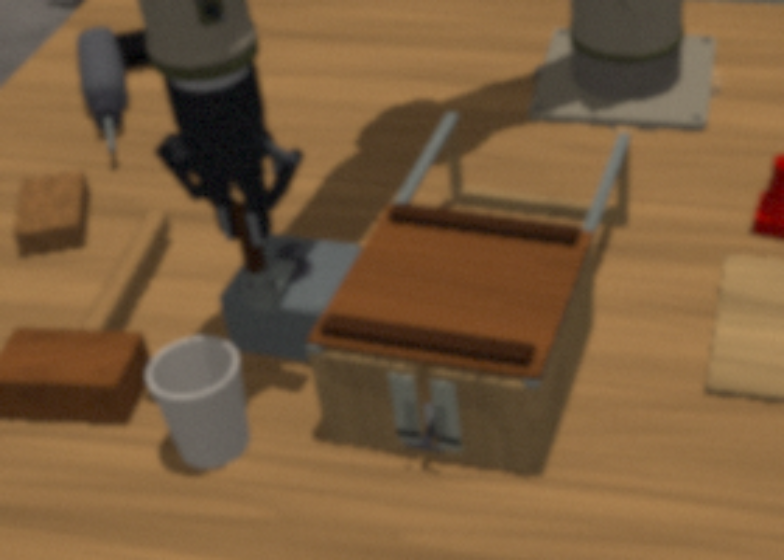

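```bash
python3 -m crank '[[[0,-0.05,0,0,0,0,10],[0,-0.04,0,0,0,0,10],[0,0,0,0,0,0,10],[0,0,0,0,0,0,10]]]' 30; python3 ck.py
python3 -m crank '[[[0,0,0,0,0,0,50],[0,0,0,0,0,0,50],[0,0,0,0,0,0,50],[0,0,0.4,0,0,0,50],[0,0,0.8,0,0,0,50],[0,0,0.5,0,0,0,50],[0,0,0,0,0,0,50],[0,0,0,0,0,0,50]]]' 30; python3 hd.py h6
```

```text
clock: 49.1
position: [0.6032, -0.2827, 0.133]
ee_rot: [-0.674, 0.739, -0.001, 0.001]
ft_force: [4.3, 2.5, 3.5]
grip_width: 0.224
49.1 [ 0.6032 -0.2827  0.133 ] r 0.069 phi -5.8 crankdeg -0.5 [4.3 2.5 3.5] [ 0.71 -1.27  0.03] 19.1
clock: 50.1
position: [0.6018, -0.2835, 0.2334]
ee_rot: [-0.674, 0.739, 0.0, -0.0]
ft_force: [-0.1, 0.2, 0.7]
grip_width: 0.583
[ 0.60175337 -0.28351736  0.23344678] [-0.1  0.2  0.7]
1237
0.13 97 [ 555.7 -228.2] [ 10.5 161.6] [ 519.9 -191.   134.4]
0.14 67 [ 609.  -283.2] [16.9  5.3] [ 609.8 -283.3  145. ]
0.15 76 [ 608.4 -283.3] [18.   6.2] [ 609.6 -283.4  155.1]
0.16 84 [ 608.4 -283.4] [17.4  5.9] [ 609.5 -283.6  165.1]
0.17 95 [ 608.4 -283.4] [17.   5.5] [ 609.3 -283.4  174.9]
0.18 108 [ 608.1 -283.5] [17.6  5.9] [ 609.1 -283.6  185.2]
0.19 117 [ 608.2 -283.4] [17.1  5.5] [ 608.9 -283.6  195.2]
0.2 593 [ 601.7 -282.6] [18.1 18.2] [ 602.4 -282.6  205. ]
```

View pics/h6.png

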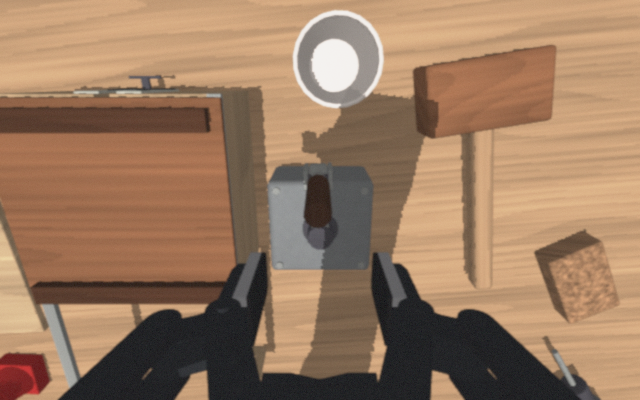

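```bash
python3 -m crank '[[[0.01,0.01,-0.5,0,0,0,50],[0,0,-0.6,0,0,0,50],[0,0,-0.4,0,0,0,50],[0,0,-0.12,0,0,0,50],[0,0,0,0,0,0,50],[0,0,0,0,0,0,10],[0,0,0,0,0,0,10],[0,0,0,0,0,0,10]]]' 30; python3 ck.py; python3 -m crank '[[[-0.32,0.03,-0.04,0,0,0,10],[-0.30,0.03,-0.12,0,0,0,10],[-0.26,0.02,-0.20,0,0,0,10],[0,0,0,0,0,0,10]]]' 30; python3 ck.py h7
```

```text
clock: 51.15
position: [0.6035, -0.2827, 0.1384]
ee_rot: [-0.674, 0.739, -0.001, 0.0]
ft_force: [-0.6, 1.3, 5.2]
grip_width: 0.221
51.15 [ 0.6035 -0.2827  0.1384] r 0.0692 phi -5.7 crankdeg -0.5 [-0.6  1.3  5.2] [ 0.3   0.1  -0.03] 18.9
clock: 51.65
position: [0.5492, -0.2785, 0.1162]
ee_rot: [-0.674, 0.739, -0.0, -0.0]
ft_force: [-3.3, -0.7, 5.3]
grip_width: 0.223
51.65 [ 0.5492 -0.2785  0.1162] r 0.0149 phi -10.4 crankdeg -5.1 [-3.3 -0.7  5.3] [0.19 0.62 0.19] 19.0
```

View pics/h7.png

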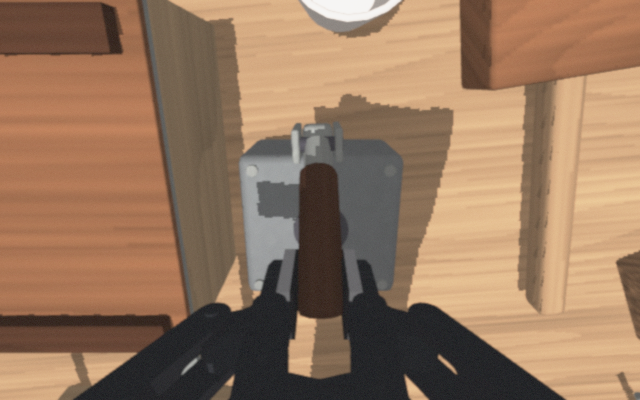

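```bash
python3 -m crank '[[[-0.20,0.02,-0.26,0,0,0,10],[-0.12,0.01,-0.30,0,0,0,10],[-0.04,0,-0.32,0,0,0,10],[0,0,0,0,0,0,10],[0,0,0,0,0,0,10]]]' 30; python3 ck.py h8
```

```text
clock: 52.38
position: [0.5278, -0.2768, 0.0627]
ee_rot: [-0.674, 0.739, 0.0, -0.001]
ft_force: [-3.6, -2.2, -1.0]
grip_width: 0.216
52.375 [ 0.5278 -0.2768  0.0627] r 0.0069 phi -171.3 crankdeg -166.0 [-3.6 -2.2 -1. ] [-0.45  0.65  0.11] 18.5
```

View pics/h8.png

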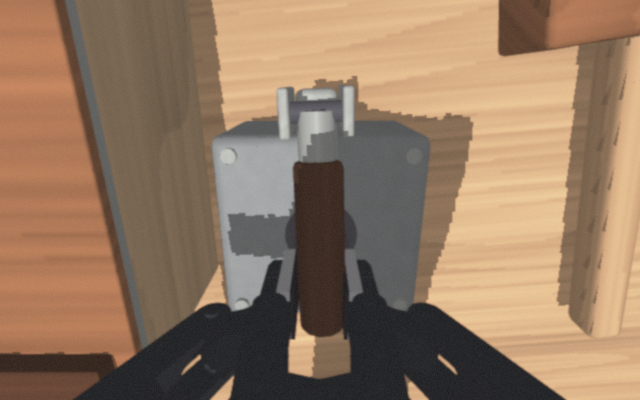

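```bash
python3 -m crank '[[[0,0,0,0,0,0,50],[0,0,0,0,0,0,50],[0,0,0,0,0,0,50],[0,0,0.4,0,0,0,50],[0,0,0.8,0,0,0,50],[0,0,0.8,0,0,0,50],[0,0,0,0,0,0,50],[0,0,0,0,0,0,50]]]' 30
cat > hf.py <<'E'
from h import *
import sys
im,d,P,K,M=grab('wrist');cv2.imwrite('pics/%s.png'%sys.argv[1],im);o=manip.get_obs();print(o['position'],o['ft_force'].round(1))
i=im.astype(int);m=(P[...,2]>.105)&(P[...,2]<.16)&(i[...,2]>i[...,0]+10)&(i.max(-1)<130)&(np.abs(P[...,1]+.278)<.03)&(P[...,0]>.49)&(P[...,0]<.62)
k=P[m];v=cv2.fitLine((k[:,:2]*1000).astype(np.float32),cv2.DIST_HUBER,0,.01,.01).ravel();print(len(k),'deg',np.degrees(np.arctan2(v[1],v[0])))
for x in np.arange(.5,.61,.01):
    q=k[np.abs(k[:,0]-x)<.005]
    if len(q)>5: print(x.round(3),len(q),'ztop',np.percentile(q[:,2],90).round(4),'y',q[:,1].mean().round(4))
E
python3 hf.py h9
```

```text
clock: 53.48
position: [0.5283, -0.2761, 0.1824]
ee_rot: [-0.674, 0.739, 0.0, -0.0]
ft_force: [0.5, 1.0, -1.2]
grip_width: 0.59
[ 0.52792639 -0.27599863  0.18179043] [-0.7 -0.7 -0.5]
2414 deg -3.968877
0.51 9 ztop 0.1338 y -0.2793
0.52 296 ztop 0.1344 y -0.2775
0.53 320 ztop 0.1336 y -0.2782
0.54 336 ztop 0.1325 y -0.2787
0.55 348 ztop 0.1313 y -0.2793
0.56 357 ztop 0.1302 y -0.2799
0.57 363 ztop 0.1293 y -0.2804
0.58 367 ztop 0.1282 y -0.2811
0.6 7 ztop 0.1236 y -0.2961
```

View pics/h9.png

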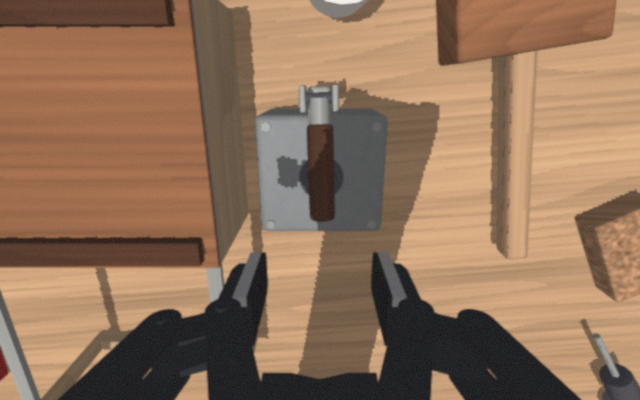

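```bash
python3 -m crank '[[[0,0,0,0,0,0,0],[0,0,0,0,0,0,0],[0,0,0,0,0,0,0],[0,0,-0.6,0,0,0,0],[0,0,-0.6,0,0,0,0],[0,0,-0.25,0,0,0,0],[0,0,-0.12,0,0,0,0],[0,0,-0.08,0,0,0,0]]]' 30; python3 ck.py; python3 -m crank '[[[0,0,-0.06,0,0,0,0],[0,0,0,0,0,0,0]]]' 30; python3 ck.py
```

```text
clock: 54.52
position: [0.5286, -0.2767, 0.0849]
ee_rot: [-0.674, 0.739, -0.0, -0.0]
ft_force: [-6.9, 0.9, 11.8]
grip_width: 0.003
54.525 [ 0.5286 -0.2767  0.0849] r 0.0061 phi -171.8 crankdeg -166.6 [-6.9  0.9 11.8] [0.17 1.53 0.02] 0.2
clock: 54.78
position: [0.5286, -0.2774, 0.0832]
ee_rot: [-0.674, 0.739, -0.001, -0.001]
ft_force: [-11.4, 2.0, 18.9]
grip_width: 0.001
54.775 [ 0.5286 -0.2774  0.0832] r 0.0062 phi -165.1 crankdeg -159.9 [-11.4   2.   18.9] [0.33 2.4  0.06] 0.1
```

Pressed against the stop (19 N). Lift and measure.

```bash
python3 -m crank '[[[0,0,0.4,0,0,0,0],[0,0,0.7,0,0,0,0],[0,0,0.8,0,0,0,0],[0,0,0,0,0,0,0],[0,0,0,0,0,0,0]]]' 30; python3 hf.py h10; python3 ck.py h11
```

```text
clock: 55.4
position: [0.5286, -0.2764, 0.1947]
ee_rot: [-0.674, 0.739, -0.001, 0.0]
ft_force: [0.1, 0.2, -0.0]
grip_width: -0.001
[ 0.52819713 -0.27619245  0.19382579] [0.5 0.1 0.8]
2100 deg -3.9779153
0.51 29 ztop 0.1249 y -0.2782
0.52 259 ztop 0.1256 y -0.2775
0.53 271 ztop 0.1256 y -0.2782
0.54 290 ztop 0.1258 y -0.2787
0.55 302 ztop 0.1257 y -0.2794
0.56 306 ztop 0.1256 y -0.2797
0.57 318 ztop 0.1255 y -0.2807
0.58 304 ztop 0.1257 y -0.2808
0.6 14 ztop 0.1233 y -0.2961
55.45 [ 0.5282 -0.2762  0.1938] r 0.0064 phi -176.5 crankdeg -171.2 [0.5 0.1 0.8] [ 0.04 -0.   -0.03] 0.1
```

View pics/h11s.png

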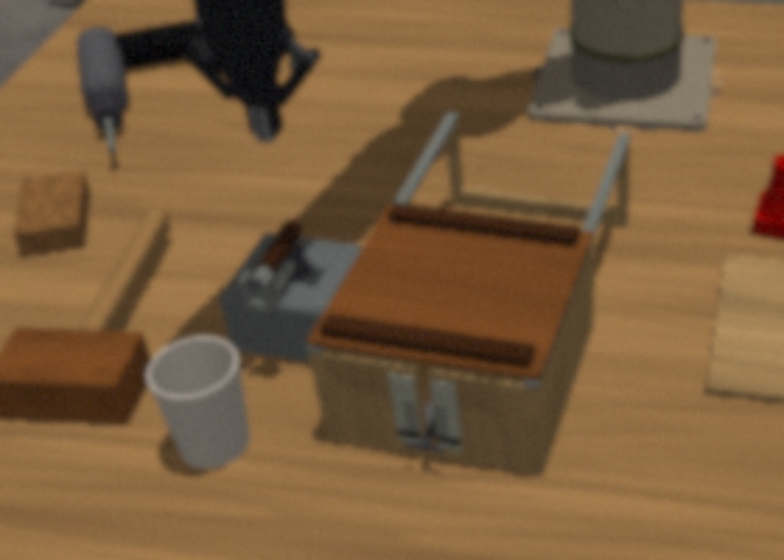

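View pics/h10.png

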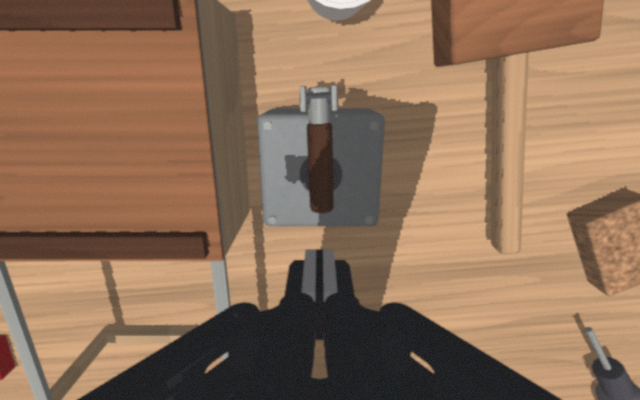

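```bash
python3 -m crank '[[[0,0,0.4,0,0,0,0],[0,0,0,0,0,0,0],[0,0,0,0,0,0,0],[0,0,0,0,0,0,0]]]' 30; python3 -c "
from h import *
print(manip.hand_in())"
```

```text
clock: 56.05
position: [0.528, -0.2761, 0.2172]
ee_rot: [-0.674, 0.739, 0.001, -0.0]
ft_force: [-0.0, -0.2, 0.2]
grip_width: -0.003
the job is handed in; nothing more can be done
None
```

I completed the whole sequence and handed the job in at about 56 s. `hand_in()` gives no verdict, so success rests on the checks below.

I swung the handle upright, cranked two turns to the open stop, and put one large and three small feet in the pan, worth five small feet. These were all the beech feet present, and the red and pink look-alikes stayed where they were. I then cranked the cover shut and folded the handle.

**Last checks**
- **Pan:** the wrist camera read the floor at about 20 mm, against 60 mm empty, so it had sunk about 40 mm. It was at rest with the hand off and the cover still open. I did not measure it again once the cover was shut.
- **Pointer:** in the scene camera it sits at or slightly below the band. I put the offset down to the camera looking down from above.
- **Crank and cover:** the crank is about 0.02 rad from shut, judged from the handle's direction, and the cover looks closed.
- **Handle:** its top is level at 125.6 mm along its whole length. After folding it first stood at about 0.1 rad, so I pressed it flat with closed fingers, at about 19 N.
- **Bystanders:** the cup and mallet showed no change in the later views. I never went near the glue bottle, but I did not measure any of the three at the end.

**Disagreement:** the fingertips measured about 42 mm behind the reported TCP. My first grip on the handle closed on air above it, and I corrected every later height for this.

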